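# Clear the bottling bench: bottles on the plank, tools in the drawer

### The arm

A 6-joint arm with a two-finger parallel gripper is mounted at the origin on the work surface. World frame = base frame: x ahead of the robot, y to its left, z up, the work surface at z = 0. Lengths are in m, angles in degrees, forces in N, time in s.
With the tool pointing down it reaches from about 0.4 to 0.825 m from the base axis. Payload 7 kg.
Tool frame: the origin (TCP) lies midway between the tips of the shut fingers; the grasp point (between the pads) lies 19 mm behind it (r.grip_depth is the distance from the TCP to the grasp point, in m); z points along the fingers, y is the line along which they close (so a half turn about z gives the same grasp; the last joint's range is limited). The gripper opens to 88 mm and grips with 3 to 60 N. Pads are 19 mm wide; open, the fingers measure 130 mm over their backs; the gripper's body (78 mm by 193 mm) begins 47 mm behind the grasp point.
Start: joints at [92.481, 20.546, 0.682, 0, -70.136, -16.507], TCP at [0.164, 0.655, 0.227] pointing down, gripper open.
Joint ranges: [-176.03, 176.03], [-82.01, 121.73], [-58.28, 71.71], [-173.87, 95.51], [-174.79, -0.11], [-173.66, 173.66]. Speed limits (degrees/s): [136.94, 136.94, 172.46, 180, 180, 180].

### API

Orientations are given as [roll, pitch, yaw] about the fixed x, y, z axes, in that order (R = Rz(yaw) Ry(pitch) Rx(roll)).
In Python, from plant import r, capture, close_job, search_frame, outline_of gives the robot as it stands.
- The arm moves only by the shell command python3 -m creep 'ROWS' [FORCE]. ROWS is JSON, a list of rows, each a list of 7 numbers: the finger opening in mm, from 0 to 87.6, then the shift along the world's x, y, z in units of 25 mm (1.0 is 25 mm), then the turn, a rotation vector about the world's x, y, z in degrees. In form: [[hand, x, y, z, ax, ay, az], ...]. A call has 1 to 8 rows; each row shifts and turns the commanded pose from where the row before left it; what a row does not reach is not made up. A row lasts 1/12 s, in which the tool goes at most 41.7 mm and 7.16 degrees, less where a joint would pass 70% of its speed; a pose out of reach is approached as far as the arm can. A call is refused whole if a number of a shift passes 1 or a number of a turn 7.16, either way. A call with a gripper value outside its range is refused whole. The fingers move at their own pace and stop on an object; FORCE is the grip in N (left out, the last holds). Time passes only in rows, so rows that do not move let the fingers close. It gives the time, the measured TCP pose, the force, the opening and the grip force at its end, in the units of the state.
- r.get_state(): the state, without advancing time (a new reading comes with each control period).
- capture(name): name is "scene" or "top" or "wrist"; returns a dict with "frame" (480x640x3 uint8, red, green, blue), "K" (3x3 intrinsics, pixels), "origin" and "rotation" of the camera in the world. Camera axes: x right, y down, z forward; pixel columns grow to the right and rows downward; lengths in m; the calibration is good to about 2 mm. A picture is of the moment at which its call begins. There is no depth.
- close_job(): hands the job in; it is judged then, once.
Trained networks look in a picture, given as the dict that the camera call returned (one of the last four; its "shot" number tells which), for a name from the list of things; names that differ only in an ending like _2 or _b are one class to them, and where a whole thing is asked for, a point or a joint stands for the part that bears it (a point fixed in the world has none). Each returns a list of dicts, best first, with "conf" (0 to 1); they miss things now and then, are a little off and sometimes report something else, mostly with a low value. They report only what shows in the picture. A call takes as long as a camera call. They do not tell look-alikes from the thing itself.
- search_frame(picture, target): "bbox" ([left, top, right, bottom] in pixels, round what is visible of it).
- outline_of(picture, target): "region" (480x640 bool, what is visible of it) and "bbox" ([left, top, right, bottom] in pixels, round what is visible of it).
The state is a dict: "time_s": time; "joints": joint angles; "qd": joint speeds; "joint_torque": joint torques, N m; "tcp_pos": TCP position; "eef_rot": TCP orientation; "contact_force": force on the tool from outside, world axes, zero at the start; "moment": the same for the moment, N m; "gripper_width": finger opening in m; "gripper_force": force on a finger pad.
Only numpy, scipy, OpenCV 4.12 (cv2) and the standard library are available. Lean on these libraries where they do the work, as an engineer would, in place of code of your own. Each camera call takes 0.05 s, during which the arm holds its last target. There are 200 camera calls.

### The job

Clear up the bottling bench: move every small corked bottle standing in front of the blue cabinet's drawer onto the narrow raised plank, where each must stand upright on its own with its base squarely on the board, next to the jar that is already there. Pull the drawer open by its handle, lay all the hand tools from the green mat (pliers, utility knife, folded corkscrew, whichever are there) inside and push the drawer fully shut. Do not tip a bottle over, and leave the jar on the plank and the tin on the mat where they are.

Things in the scene. Friction and masses are not known exactly. Their poses are not given: they have to be found in the camera images.
- drawer (a joint): How far the cabinet's drawer is pulled out, m: 0 fully shut, 0.21 at the stop. Starts shut or a few mm ajar.
- drawer_handle (a point): Middle of the steel bar handle of the drawer. The bar is 120 mm long and 11 mm thick, level, parallel to the drawer front and with its axis 35 mm in front of it, 38 mm below the cabinet's top. Axes as the cabinet's.
- drawer_floor (a point): Point on the drawer's inner floor, mid-width, at the inside of the front wall; moves with the drawer. Axes as the cabinet's: x runs along the slide to the rear. Inside: 255 mm along x (from this point), 238 mm along y (119 mm either side), side and rear walls rising to 56 mm above the floor and the front to 67 mm. Walls are 6 mm thick, the front 21 mm.
- cabinet_front (a point): Middle of the top front edge of the low blue one-drawer cabinet, fixed, 300 mm deep (x), 280 mm wide (y), 100 mm high. x points from its front to its back, z up: the drawer slides out along -x, towards the robot. The roof starts 15 mm behind the front, so things in the drawer are reached only as far as it is pulled out.
- plank: Narrow raised wooden plank on two blocks, fixed at one side of the bench: 400 mm long (x), 80 mm wide (y), its top 50 mm above the bench. Origin: centre of its underside at bench level. A lidded jar already stands near its +x end.
- mat: Green bench mat, 360 x 250 x 3 mm, fixed, on the other side of the bench; the hand tools lie on it. Origin: centre of its underside.
- bottle0: A small corked bottle of dark glass, standing; two or three of these are on the bench in front of the drawer (None if absent). Height 180 mm; round body 60 mm across up to 112 mm high, shoulder narrowing to 139 mm, neck 24 mm across up to 164 mm, cork cap 28 mm across above that; 0.4 kg. Origin: centre of its underside; z up along the bottle.
- bottle1: A small corked bottle of dark glass, standing; two or three of these are on the bench in front of the drawer (None if absent). Height 180 mm; round body 60 mm across up to 112 mm high, shoulder narrowing to 139 mm, neck 24 mm across up to 164 mm, cork cap 28 mm across above that; 0.4 kg. Origin: centre of its underside; z up along the bottle.
- bottle2: A small corked bottle of dark glass, standing; two or three of these are on the bench in front of the drawer (None if absent). Height 180 mm; round body 60 mm across up to 112 mm high, shoulder narrowing to 139 mm, neck 24 mm across up to 164 mm, cork cap 28 mm across above that; 0.4 kg. Origin: centre of its underside; z up along the bottle.
- pliers: Pliers lying flat: steel, black rubber handles to -x, 142 mm long (x from -79 to 63 mm), 28 mm wide and 18 mm high at the pivot, handles up to 44 mm wide at their ends; 0.22 kg. Origin: centre of the underside at the place to grip, where it balances; x along its length, y across, z up. None if absent.
- knife: Grey utility knife lying flat: 124 x 28 x 20 mm body with a short steel tip at +x (reaches x = 77 mm). 0.14 kg. Origin: centre of the underside at the place to grip, where it balances; x along its length, y across, z up. None if absent.
- corkscrew: Folded waiter's corkscrew lying flat: dark wooden handle with steel ends, 120 x 24 x 20 mm. 0.13 kg. Origin: centre of the underside at the place to grip, where it balances; x along its length, y across, z up. None if absent.
- jar: Lidded glass jar on the plank, 60 mm across, 85 mm high; stays there. Origin: centre of its underside.
- tin: Labelled tin on the mat, 66 mm across, 70 mm high; not a tool, stays there. Origin: centre of its underside.
Things that resemble listed ones, but are neither listed nor needed, are in the scene too. What is shaped like the pliers but red is not meant.

How it is judged:
By the outcome, as a careful person would: the job done as asked, in the order asked, and still so for the second after the job is handed in, with the robot touching nothing.
Of bottle0, bottle1, bottle2 only 2 to 3 are there at a start; the rules pass over those that are not, and their reading is None.
Of pliers, knife, corkscrew only 2 to 3 are there at a start; the rules pass over those that are not, and their reading is None.
At some moment in a run one of pliers, knife, corkscrew may be knocked a few centimetres aside while the robot is not near it.
It also fails if it takes over 210 s, if anything falls off the work surface, if the arm or the gripper's body presses on something with over 40 N, if the wrist force passes 120 N, or if a joint passes its speed limit or range.

## Working session

There is one attempt and no reset: what is moved stays moved. The work goes in short steps, Python scripts to look and compute and a shell command to move; the robot and the scene stay as the last step left them, time stands still between calls to the robot, and variables do not carry over. Pictures are saved under pics/ and viewed, at most 14 in all, crops included, and the job is handed in when it is done.

```bash
ls; mkdir -p pics; python3 - <<'E'
from plant import *
import cv2
for n in("scene","top"):
    c=capture(n); cv2.imwrite(f"pics/{n}0.png",c["frame"][:,:,::-1]); print(n,c["K"].round(1).tolist(),c["origin"],c["rotation"].round(3).tolist())
    for t in("bottle0","pliers","knife","corkscrew","jar","tin","drawer_handle","plank","mat"):
        print(t,[(round(d["conf"],2),[int(v) for v in d["bbox"]]) for d in search_frame(c,t)])
print(r.get_state()); print(r.grip_depth)
E
```

```text
pics
scene [[452.0, 0.0, 319.3], [0.0, 452.0, 225.7], [0.0, 0.0, 1.0]] [1.19577625 0.08856961 0.98809618] [-140.456, -0.208, 96.314]
bottle0 [(0.77, [354, 216, 383, 271]), (0.55, [318, 219, 340, 274])]
pliers [(0.7, [181, 156, 196, 190]), (0.6, [206, 219, 231, 260])]
knife [(0.71, [152, 218, 175, 259])]
corkscrew [(0.98, [178, 224, 198, 264]), (0.67, [259, 288, 376, 318])]
jar [(0.69, [433, 296, 471, 337])]
tin [(0.89, [137, 275, 175, 312]), (0.36, [120, 202, 246, 319])]
drawer_handle [(0.77, [260, 286, 378, 318])]
plank [(0.73, [424, 213, 470, 348])]
mat [(0.95, [119, 204, 246, 320])]
top [[485.1, 0.0, 320.7], [0.0, 485.1, 237.2], [0.0, 0.0, 1.0]] [ 0.3764846  -0.00407109  1.25354327] [-175.764, 0.166, -88.446]
bottle0 [(0.89, [248, 207, 277, 234]), (0.63, [293, 193, 316, 224])]
pliers [(0.76, [478, 306, 501, 367]), (0.57, [414, 210, 436, 265])]
knife [(0.94, [473, 209, 488, 260]), (0.41, [448, 204, 461, 250])]
corkscrew [(0.56, [449, 203, 460, 250]), (0.33, [452, 146, 482, 179])]
jar [(0.64, [169, 124, 201, 158])]
tin [(0.92, [451, 148, 484, 176]), (0.67, [448, 203, 463, 248]), (0.
[... 168 characters left out ...]
87])]
{'time_s': 1.0, 'joints': array([ 9.24808094e+01,  2.05465450e+01,  6.81111352e-01,  5.82059000e-04,
       -7.01347662e+01, -1.65093295e+01]), 'qd': array([ 0.05170394, -0.06334052, -0.00625717, -0.05816995, -0.04307349,
        0.01131835]), 'joint_torque': array([-2.94070996e-04, -5.82397699e+01,  2.93304992e+01,  7.00250790e+00,
        1.24535846e-02, -3.03168042e-05]), 'tcp_pos': array([0.16361192, 0.65485014, 0.22655454]), 'eef_rot': array([ 1.79999964e+02, -5.81643060e-04, -1.40283224e+01]), 'contact_force': array([-0.61473446, -1.25850507,  0.40587451]), 'moment': array([-0.05738331, -0.00384155, -0.02441705]), 'gripper_force': 0.0, 'gripper_width': 0.08753884618739499}
0.0188
```

View pictures.

View pics/scene0.png

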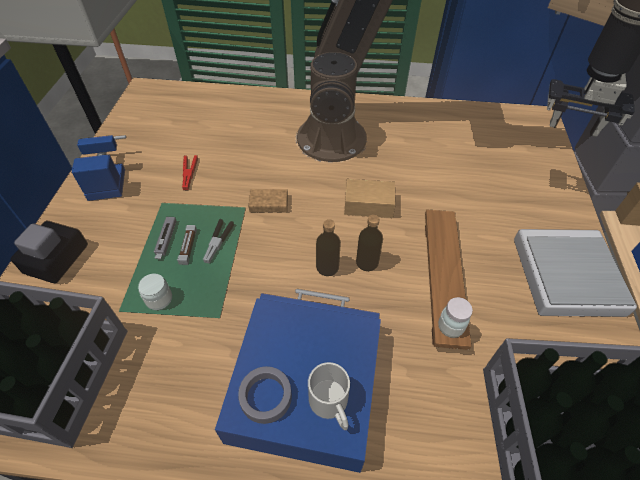

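View pics/top0.png

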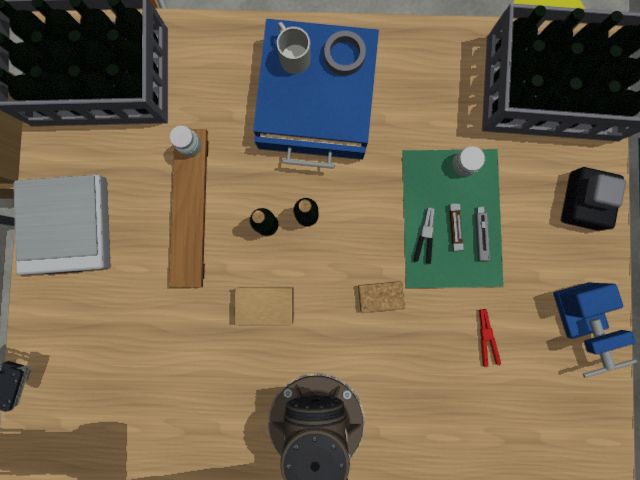

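```bash
cat > h.py <<'E'
from plant import *
import numpy as np, cv2
from scipy.spatial.transform import Rotation as Ro
from scipy.optimize import least_squares
def cam(c): return c["K"],np.array(c["origin"]),Ro.from_euler("xyz",c["rotation"],degrees=True).as_matrix()
def proj(c,P):
    K,o,R=cam(c); q=(np.atleast_2d(P)-o)@R@K.T; return q[:,:2]/q[:,2:]
def ray(c,uv):
    K,o,R=cam(c); uv=np.atleast_2d(uv); d=np.c_[uv,np.ones(len(uv))]@np.linalg.inv(K).T@R.T; return o,d
def plane(c,uv,z):
    o,d=ray(c,uv); return o+d*((z-o[2])/d[:,2:])
def tri(pairs):  # [(cam,uv),..] -> point, residual mm
    A=np.zeros((3,3));b=np.zeros(3);L=[]
    for c,uv in pairs:
        o,d=ray(c,uv); d=d[0]/np.linalg.norm(d[0]); M=np.eye(3)-np.outer(d,d); A+=M;b+=M@o;L.append((M,o))
    p=np.linalg.solve(A,b); return p,[round(1000*float(np.linalg.norm(M@(p-o))),1) for M,o in L]
def rings(prof):
    a=np.linspace(0,2*np.pi,60); return np.concatenate([np.c_[ra*np.cos(a),ra*np.sin(a),0*a+z] for ra,z in prof])
BOT=rings([(.030,0),(.030,.112),(.012,.139),(.012,.164),(.014,.164),(.014,.18)])
JAR=rings([(.03,0),(.03,.085)]); TIN=rings([(.033,0),(.033,.07)])
def bb(c,P): q=proj(c,P); return np.r_[q.min(0),q.max(0)]
def fitbox(obs,shape,x0): # obs [(cam,bbox)]
    f=lambda p:np.concatenate([bb(c,shape+p)-np.array(b) for c,b in obs])
    s=least_squares(f,x0,loss="soft_l1"); return s.x,np.abs(s.fun).max()
E
python3 - <<'E'
from h import *
s=capture("scene");t=capture("top")
print("check base frame",proj(t,[0,0,0]),proj(s,[0,0,0]))
def near(c,name,uv):
    L=outline_of(c,name); L=[d for d in L if d["bbox"][0]-5<uv[0]<d["bbox"][2]+5 and d["bbox"][1]-5<uv[1]<d["bbox"][3]+5]
    return L[0] if L else None
for n,sh,us,ut in [("bottle0",BOT,(328,250),(305,212)),("bottle0",BOT,(369,245),(264,222)),("jar",JAR,(455,317),(185,140)),("tin",TIN,(155,292),(468,162))]:
    a,b=near(s,n,us),near(t,n,ut)
    o=[(c,d["bbox"]) for c,d in((s,a),(t,b)) if d]
    x0=np.r_[plane(t,ut,.05)[0,:2],0]
    print(n,len(o),[d["conf"] for d in(a,b) if d],*fitbox(o,sh,x0))
for n,us,ut in [("pliers",(217,242),(425,235)),("corkscrew",(187,243),(456,227)),("knife",(165,238),(482,234))]:
    a,b=near(s,n,us),near(t,n,ut); P=[]
    for c,d in((s,a),(t,b)):
        if d is None: print(n,"miss");continue
        v,u=np.nonzero(d["region"]); w=plane(c,np.c_[u,v],.012)[:,:2]
        rc=cv2.minAreaRect((w*1000).astype(np.float32)); P.append((c,(u.mean(),v.mean())))
        print(n,round(d["conf"],2),"cen",w.mean(0).round(3),"rect",np.round(rc[0],0),np.round(rc[1],0),round(rc[2],1))
    if len(P)==2: print("  tri",tri(P))
pk=[(171,128),(207,129),(203,287),(169,288)]
print("plank",plane(t,pk,.05)[:,:2].round(3).tolist())
print("cab",plane(t,[(267,22),(378,31),(366,146),(257,136)],.1)[:,:2].round(3).tolist())
print("handle ends",tri([(s,(297,292)),(t,(333,165))]),tri([(s,(348,300)),(t,(283,161))]))
print("mat",plane(t,[(402,151),(498,150),(503,288),(406,288)],.003)[:,:2].round(3).tolist())
print("cork blocks",plane(t,[(236,288),(293,323),(360,285),(405,310)],.02)[:,:2].round(3).tolist())
E
```

```text
check base frame [[316.48350098 422.88250809]] [[331.15837304 138.27128746]]
bottle0 1 [0.94] [ 0.50263445  0.03974579 -0.01868447] 1.5728387757141036
bottle0 2 [0.97, 0.82] [ 0.4988905   0.14280787 -0.0052967 ] 2.1477382817934654
jar 2 [0.97, 0.73] [0.68657717 0.33453439 0.04828102] 2.4850583716695382
tin 2 [0.63, 0.56] [ 0.66805262 -0.36501486  0.003614  ] 2.407165496529501
pliers 0.65 cen [ 0.478 -0.268] rect [ 479. -265.] [ 43. 146.] 85.8
pliers 0.56 cen [ 0.478 -0.267] rect [ 483. -267.] [ 41. 139.] 82.1
  tri (array([ 0.4782507 , -0.26769091,  0.01184497]), [0.7, 0.7])
corkscrew 0.69 cen [ 0.497 -0.345] rect [ 496. -344.] [136.  35.] 5.4
corkscrew 0.89 cen [ 0.506 -0.343] rect [ 505. -342.] [117.  28.] 4.5
  tri (array([ 0.5053496 , -0.34012861,  0.02200503]), [0.2, 0.2])
knife 0.8 cen [ 0.48  -0.413] rect [ 481. -412.] [143.  34.] 3.7
knife 0.9 cen [ 0.486 -0.411] rect [ 488. -411.] [134.  32.] 3.5
  tri (array([ 0.48496007, -0.40930474,  0.01827208]), [0.1, 0.1])
plank [[0.733, 0.388], [0.732, 0.297], [0.334, 0.289], [0.33, 0.373]]
cab [[0.99, 0.148], [0.974, -0.126], [0.686, -0.102], [0.704, 0.163]]
handle ends (array([ 0.64522974, -0.023007  ,  0.06392489]), [0.9, 0.9]) (array([0.65245547, 0.10004829, 0.06285718]), [0.8, 0.8])
mat [[0.701, -0.205], [0.71, -0.456], [0.351, -0.468], [0.344, -0.22]]
cork blocks [[0.333, 0.213], [0.249, 0.066], [0.349, -0.101], [0.29, -0.215]]
```

```bash
for i in 1 2 3; do python3 -m creep '[[70,0.475,-0.94,0.29,0,0,0.6],[70,0.475,-0.94,0.29,0,0,0.6],[70,0.475,-0.94,0.29,0,0,0.6],[70,0.475,-0.94,0.29,0,0,0.6],[70,0.475,-0.94,0.29,0,0,0.6],[70,0.475,-0.94,0.29,0,0,0.6],[70,0.475,-0.94,0.29,0,0,0.6],[70,0.475,-0.94,0.29,0,0,0.6]]'; done
python3 -m creep '[[70,0,0,0,0,0,0],[70,0,0,0,0,0,0],[70,0,0,0,0,0,0]]'
python3 - <<'E'
from h import *
c=capture("wrist"); cv2.imwrite("pics/w1.png",c["frame"][:,:,::-1])
print(c["K"].round(1).tolist(),c["origin"],c["rotation"]); s=r.get_state(); print(s["tcp_pos"],s["eef_rot"],s["joints"].round(1))
for n in("bottle0","drawer_handle"): print(n,[(round(d["conf"],2),np.round(d["bbox"],1).tolist()) for d in search_frame(c,n)])
E
```

```text
time_s: 2.47
tcp_pos: [0.259, 0.4656, 0.2851]
eef_rot: [-180.0, -0.0, -9.2]
contact_force: [-0.2, 0.3, 0.6]
gripper_width: 0.0698
gripper_force: 0.0
time_s: 3.13
tcp_pos: [0.3539, 0.2776, 0.3432]
eef_rot: [-180.0, -0.0, -4.4]
contact_force: [0.1, 0.3, -0.1]
gripper_width: 0.0701
gripper_force: 0.0
time_s: 3.8
tcp_pos: [0.4489, 0.0895, 0.4013]
eef_rot: [-180.0, -0.0, 0.4]
contact_force: [0.3, 1.8, 1.1]
gripper_width: 0.0697
gripper_force: 0.0
time_s: 4.05
tcp_pos: [0.4484, 0.0908, 0.4004]
eef_rot: [-180.0, 0.0, 0.3]
contact_force: [-0.4, 0.3, -0.3]
gripper_width: 0.07
gripper_force: 0.0
[[349.2, 0.0, 317.8], [0.0, 349.2, 239.0], [0.0, 0.0, 1.0]] [0.52873728 0.09077969 0.55922438] [ 1.62964892e+02 -3.36653381e-03 -8.97070715e+01]
[0.44826128 0.09115385 0.40029175] [-1.79993096e+02  2.06920225e-02  3.70666187e-01] [ 36.3  -4.6  -7.   -0.  -87.5  54.1]
bottle0 [(0.96, [255.8, 132.2, 303.3, 180.9]), (0.65, [333.0, 107.6, 386.0, 157.5])]
drawer_handle [(0.61, [260.2, 1.4, 483.5, 43.5])]
```

View pics/w1.png

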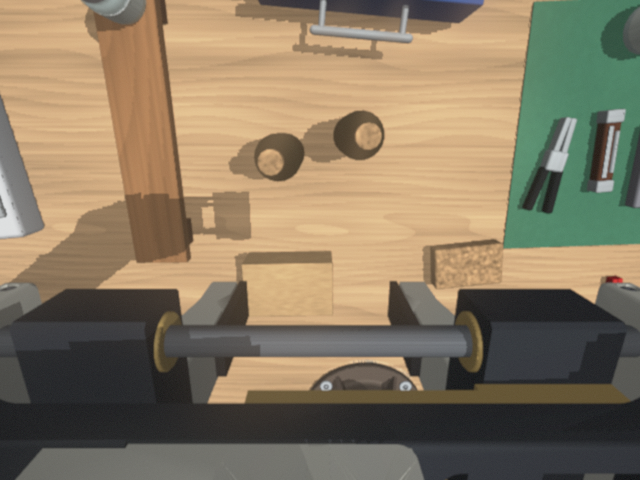

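```bash
python3 - <<'E'
from h import *
s=capture("scene");t=capture("top");w=capture("wrist")
for us,ut,uw in [((328,250),(305,212),(359,135)),((369,245),(264,222),(279,157))]:
    o=[]
    for c,u in((s,us),(t,ut),(w,uw)):
        for d in search_frame(c,"bottle0"):
            b=d["bbox"]
            if b[0]<u[0]<b[2] and b[1]<u[1]<b[3]: o.append((c,b));break
    for k in (o,o[-1:],o[:1]):
        print(len(k),*fitbox(k,BOT,np.r_[plane(t,ut,.05)[0,:2],0]))
# cork centroids by colour
print("cork top cand",[plane(w,p,.18).round(4).tolist() for p in((369,136),(269,163))])
print("cork tri",tri([(w,(369,136)),(s,(329,225)),]),tri([(w,(269,163)),(s,(373,219))]))
print("handle",tri([(w,(312,29)),(t,(283,161)),(s,(348,300))]),tri([(w,(411,39)),(t,(333,165)),(s,(297,292))]))
print("plank w z.05",plane(w,[(163,0),(188,246),(138,262),(100,20)],.05).round(3).tolist())
print("plank s z.05",plane(s,[(427,210),(455,210),(470,344),(437,346)],.05).round(3).tolist())
print("plank tri near right corner",tri([(w,(187,261)),(t,(203,287)),(s,(427,211))]), tri([(w,(136,263)),(t,(169,288)),(s,(455,211))]))
E
```

```text
2 [0.52464754 0.04049655 0.00979103] 2.127096220060082
1 [0.5246817  0.04066941 0.01370339] 1.001960114094345
1 [ 0.48175815  0.03808909 -0.04577806] 0.3915873400445662
2 [ 0.49623916  0.13991468 -0.01389772] 3.2470603703598044
1 [ 0.4964971   0.14014848 -0.0138277 ] 1.4229131835747353
1 [ 0.44063839  0.14312931 -0.08137243] 0.30002320829618156
cork top cand [[[0.5251, 0.0382, 0.18]], [[0.4967, 0.1433, 0.18]]]
cork tri (array([0.52516408, 0.03890266, 0.17710305]), [1.1, 1.1]) (array([0.49673799, 0.14230765, 0.17892274]), [1.1, 1.1])
handle (array([0.65239761, 0.09994907, 0.06277334]), [0.2, 0.9, 0.7]) (array([ 0.64395222, -0.02393716,  0.06265124]), [2.5, 1.6, 1.7])
plank w z.05 [[0.686, 0.288, 0.05], [0.36, 0.29, 0.05], [0.333, 0.37, 0.05], [0.664, 0.371, 0.05]]
plank s z.05 [[0.336, 0.297, 0.05], [0.327, 0.375, 0.05], [0.726, 0.376, 0.05], [0.739, 0.303, 0.05]]
plank tri near right corner (array([0.33379926, 0.29514435, 0.04355962]), [1.2, 4.2, 3.4]) (array([0.33007363, 0.37418863, 0.04855593]), [0.7, 0.7, 0.6])
```

```bash
python3 -m creep '[[70,0.48,0.52,-1,0,0,0],[70,0.48,0.52,-1,0,0,0],[70,0.48,0.52,-1,0,0,0],[70,0.48,0.52,-1,0,0,0],[70,0,0,-1,0,0,0],[70,0,0,-0.4,0,0,0],[70,0,0,0,0,0,0],[70,0,0,0,0,0,0]]'
python3 - <<'E'
from h import *
w=capture("wrist"); cv2.imwrite("pics/w2.png",w["frame"][:,:,::-1]); print(r.get_state()["tcp_pos"])
print("pred cork", proj(w,[[.4967,.143,.18],[.4967,.143,.0]]))
E
```

```text
time_s: 5.32
tcp_pos: [0.4968, 0.1426, 0.2663]
eef_rot: [180.0, -0.0, 0.4]
contact_force: [0.1, 0.8, 0.7]
gripper_width: 0.07
gripper_force: 0.0
[0.49720456 0.14283131 0.26723466]
pred cork [[316.5270122  245.90639395]
 [316.91397986 200.41448749]]
```

View pics/w2.png

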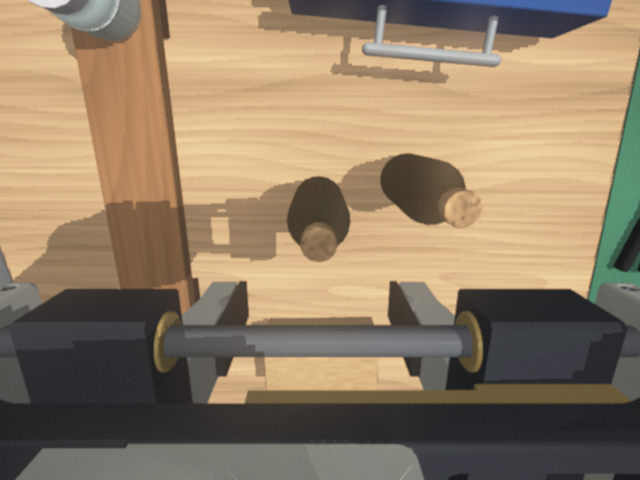

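```bash
python3 -m creep '[[70,0.12,-0.06,-1,0,0,0],[70,0,0,-1,0,0,0],[70,0,0,-1,0,0,0],[70,0,0,-1,0,0,0],[70,0,0,-0.55,0,0,0],[70,0,0,0,0,0,0],[70,0,0,0,0,0,0]]' 30
python3 -m creep '[[20,0,0,0,0,0,0],[20,0,0,0,0,0,0],[20,0,0,0,0,0,0],[20,0,0,0,0,0,0],[20,0,0,0,0,0,0],[20,0,0,0,0,0,0],[20,0,0,0,0,0,0]]' 30
python3 -m creep '[[20,0,0,0.1,0,0,0],[20,0,0,0.4,0,0,0],[20,0,0,0.5,0,0,0],[20,0,0,1,0,0,0],[20,0,0,1,0,0,0],[20,0,0,1,0,0,0],[20,0,0,0.5,0,0,0],[20,0,0,0,0,0,0]]' 30
```

```text
time_s: 5.95
tcp_pos: [0.5004, 0.1416, 0.1533]
eef_rot: [-180.0, -0.1, 0.4]
contact_force: [0.5, -1.1, 1.2]
gripper_width: 0.0701
gripper_force: 0.0
time_s: 6.53
tcp_pos: [0.4996, 0.1414, 0.1519]
eef_rot: [-180.0, -0.0, 0.4]
contact_force: [0.0, 0.8, -0.2]
gripper_width: 0.029
gripper_force: 0.2
time_s: 7.2
tcp_pos: [0.5009, 0.142, 0.2681]
eef_rot: [-179.9, -0.3, 0.4]
contact_force: [0.5, 0.2, -4.6]
gripper_width: 0.0274
gripper_force: 30.0
```

```bash
for i in 1 2; do python3 -m creep '[[20,0.17,0.25,0,0,0,0],[20,0.17,0.5,0,0,0,0],[20,0.17,0.6,0,0,0,0],[20,0.17,0.6,0,0,0,0],[20,0.17,0.6,0,0,0,0],[20,0.17,0.6,0,0,0,0],[20,0.17,0.45,0,0,0,0],[20,0.17,0.25,0,0,0,0]]' | head -2; done
python3 -m creep '[[20,0,0,0,0,0,0],[20,0,0,0,0,0,0],[20,0,0,0,0,0,0],[20,0,0,0,0,0,0]]'
python3 - <<'E'
from h import *
w=capture("wrist"); cv2.imwrite("pics/w3.png",w["frame"][:,:,::-1]); print(r.get_state()["tcp_pos"])
P=proj(w,[[.57,.295,.05],[.57,.375,.05],[.73,.295,.05],[.73,.375,.05]]);print(P)
E
```

```text
time_s: 7.87
tcp_pos: [0.534, 0.2398, 0.2637]
time_s: 8.53
tcp_pos: [0.5679, 0.3359, 0.2639]
time_s: 8.87
tcp_pos: [0.5675, 0.3332, 0.2646]
eef_rot: [-180.0, -0.0, 0.3]
contact_force: [0.1, 1.0, -4.7]
gripper_width: 0.0275
gripper_force: 30.0
[0.56750169 0.33321022 0.26464127]
[[352.4381945  207.11840701]
 [278.90639014 206.71559482]
 [358.24972838  42.28102325]
 [274.38091964  41.74576881]]
```

View pics/w3.png

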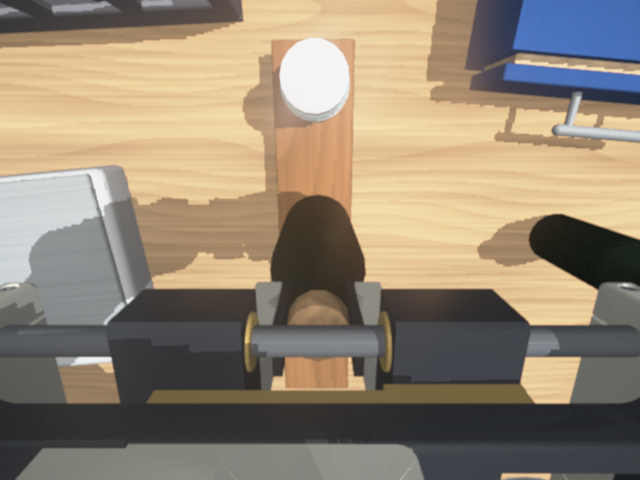

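```bash
python3 -m creep '[[20,0,0.1,-0.3,0,0,0],[20,0,0,-0.5,0,0,0],[20,0,0,-0.5,0,0,0],[20,0,0,-0.5,0,0,0],[20,0,0,-0.3,0,0,0],[20,0,0,-0.2,0,0,0],[20,0,0,0,0,0,0],[20,0,0,0,0,0,0]]'
python3 -m creep '[[20,0,0,-0.06,0,0,0],[20,0,0,-0.06,0,0,0],[20,0,0,0,0,0,0],[20,0,0,0,0,0,0]]'
```

```text
time_s: 9.58
tcp_pos: [0.5677, 0.3364, 0.207]
eef_rot: [180.0, -0.0, 0.4]
contact_force: [-0.1, 0.6, -2.9]
gripper_width: 0.0272
gripper_force: 30.0
time_s: 9.92
tcp_pos: [0.5677, 0.3364, 0.2041]
eef_rot: [-180.0, -0.0, 0.4]
contact_force: [0.4, -0.1, -3.8]
gripper_width: 0.027
gripper_force: 30.0
```

```bash
for i in 1 2 3; do python3 -m creep '[[20,0,0,-0.05,0,0,0],[20,0,0,0,0,0,0],[20,0,0,0,0,0,0]]'|sed -n 2,4p; done
```

```text
tcp_pos: [0.5676, 0.3363, 0.2025]
eef_rot: [180.0, 0.0, 0.4]
contact_force: [-0.2, -0.0, -3.4]
tcp_pos: [0.568, 0.3366, 0.202]
eef_rot: [-180.0, -0.1, 0.4]
contact_force: [0.1, -0.0, 1.0]
tcp_pos: [0.5685, 0.3368, 0.202]
eef_rot: [-179.9, -0.2, 0.4]
contact_force: [-1.4, -0.3, 6.1]
```

Contact. Release, rise, look.

```bash
python3 -m creep '[[20,0,0,0.04,0,0,0],[32,0,0,0,0,0,0],[36,0,0,0,0,0,0],[45,0,0,0,0,0,0],[55,0,0,0,0,0,0],[60,0,0,0,0,0,0],[60,0,0,0,0,0,0],[60,0,0,0,0,0,0]]'
python3 -m creep '[[60,0,0,0.5,0,0,0],[60,0,0,1,0,0,0],[60,0,0,1,0,0,0],[60,0,0,1,0,0,0],[60,0,-0.5,0,0,0,0],[60,0,-1,0,0,0,0],[60,0,-1,0,0,0,0],[60,-0.2,-1,0,0,0,0]]'
python3 -m creep '[[70,-0.2,-1,0,0,0,0],[70,-0.3,-1,0,0,0,0],[70,-0.3,-1,0,0,0,0],[70,-0.3,-1,0,0,0,0],[70,-0.3,-1,0,0,0,0],[70,-0.2,-1,0,0,0,0],[70,-0.2,-1,0,0,0,0],[70,0,-0.5,0,0,0,0]]'
python3 -m creep '[[70,0,0,0,0,0,0],[70,0,0,0,0,0,0],[70,0,0,0,0,0,0]]'|head -2
python3 - <<'E'
from h import *
w=capture("wrist"); t=capture("top"); cv2.imwrite("pics/w4.png",np.hstack([w["frame"],t["frame"][100:340,100:420].repeat(2,0).repeat(2,1)])[:,:,::-1][::1,::1]); 
im=cv2.imread("pics/w4.png"); cv2.imwrite("pics/w4.png",cv2.resize(im,(800,300)))
print(r.get_state()["tcp_pos"]); print("pred cork",proj(w,[.525,.0385,.18]))
E
```

```text
time_s: 11.33
tcp_pos: [0.5676, 0.3363, 0.2009]
eef_rot: [180.0, 0.0, 0.4]
contact_force: [0.6, 0.0, 0.1]
gripper_width: 0.0587
gripper_force: 0.0
time_s: 12.0
tcp_pos: [0.5628, 0.248, 0.2881]
eef_rot: [180.0, 0.0, 0.4]
contact_force: [0.6, 0.1, 0.7]
gripper_width: 0.0596
gripper_force: 0.0
time_s: 12.67
tcp_pos: [0.5165, 0.0591, 0.2889]
eef_rot: [-180.0, -0.0, 0.3]
contact_force: [-0.9, -0.2, 0.7]
gripper_width: 0.0698
gripper_force: 0.0
time_s: 12.92
tcp_pos: [0.5179, 0.0618, 0.2885]
[0.51785398 0.06212217 0.2883415 ]
pred cork [[346.60923033 228.76710878]]
```

View pics/w4.png

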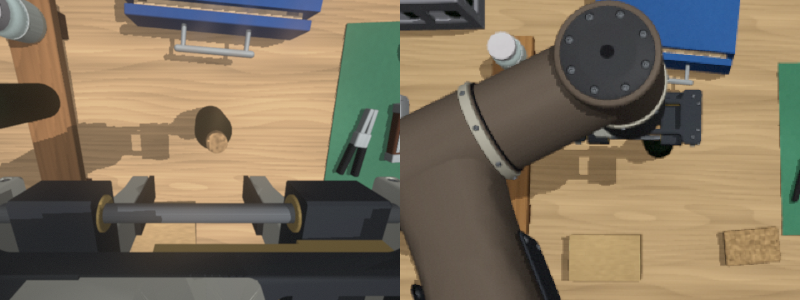

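```bash
python3 -m creep '[[70,0.2,-0.45,-0.7,0,0,0],[70,0.2,-0.45,-0.7,0,0,0],[70,0,0,-0.8,0,0,0],[70,0,0,-0.8,0,0,0],[70,0,0,-0.8,0,0,0],[70,0,0,-0.8,0,0,0],[70,0,0,-0.6,0,0,0],[70,0,0,-0.22,0,0,0]]' 30
python3 -m creep '[[70,0,0,0,0,0,0],[40,0,0,0,0,0,0],[20,0,0,0,0,0,0],[20,0,0,0,0,0,0],[20,0,0,0,0,0,0],[20,0,0,0,0,0,0],[20,0,0,0,0,0,0],[20,0,0,0,0,0,0]]' 30
python3 -m creep '[[20,0,0,0,0,0,0],[20,0,0,0.1,0,0,0],[20,0,0,0.4,0,0,0],[20,0,0,0.7,0,0,0],[20,0,0,1,0,0,0],[20,0,0,1,0,0,0],[20,0,0,0.8,0,0,0],[20,0,0,0.5,0,0,0]]' 30
```

```text
time_s: 13.68
tcp_pos: [0.5264, 0.0392, 0.1504]
eef_rot: [179.9, 0.2, 0.4]
contact_force: [-0.4, -0.8, 0.2]
gripper_width: 0.0701
gripper_force: 0.0
time_s: 14.35
tcp_pos: [0.5277, 0.0388, 0.1533]
eef_rot: [-180.0, -0.0, 0.4]
contact_force: [-0.9, -0.2, -0.1]
gripper_width: 0.029
gripper_force: 0.0
time_s: 15.02
tcp_pos: [0.528, 0.0389, 0.2685]
eef_rot: [-180.0, -0.1, 0.4]
contact_force: [0.1, 0.3, -4.1]
gripper_width: 0.0271
gripper_force: 30.0
```

```bash
python3 -m creep '[[20,-0.2,0.25,0,0,0,0],[20,-0.3,0.4,0,0,0,0],[20,-0.4,0.5,0,0,0,0],[20,-0.5,0.6,0,0,0,0],[20,-0.5,0.6,0,0,0,0],[20,-0.5,0.6,0,0,0,0],[20,-0.5,0.6,0,0,0,0],[20,-0.4,0.6,0,0,0,0]]'|sed -n 2p
python3 -m creep '[[20,-0.2,0.6,0,0,0,0],[20,0,0.6,0,0,0,0],[20,0,0.6,0,0,0,0],[20,0,0.6,0,0,0,0],[20,0,0.6,0,0,0,0],[20,0,0.6,0,0,0,0],[20,0,0.6,0,0,0,0],[20,0,0.6,0,0,0,0]]'|sed -n 2p
python3 -m creep '[[20,0,0.6,0,0,0,0],[20,0,0.6,0,0,0,0],[20,0,0.6,0,0,0,0],[20,0,0.6,0,0,0,0],[20,0,0.4,0,0,0,0],[20,0,0.25,0,0,0,0],[20,0,0,0,0,0,0],[20,0,0,0,0,0,0]]'|sed -n 2,4p
python3 -m creep '[[20,0,0,0,0,0,0],[20,0,0,0,0,0,0]]'
python3 - <<'E'
from h import *
w=capture("wrist"); cv2.imwrite("pics/w5.png",w["frame"][:,:,::-1]); print(r.get_state()["tcp_pos"])
print(proj(w,[[.44,.295,.05],[.44,.375,.05],[.5,.295,.05],[.5,.375,.05],[.568,.336,.05],[.568,.336,.23]]))
E
```

```text
tcp_pos: [0.4431, 0.143, 0.2647]
tcp_pos: [0.4402, 0.2641, 0.2653]
tcp_pos: [0.44, 0.3388, 0.2654]
eef_rot: [180.0, 0.0, 0.4]
contact_force: [-0.5, -0.1, -3.6]
time_s: 17.18
tcp_pos: [0.4401, 0.3382, 0.2657]
eef_rot: [-180.0, -0.0, 0.3]
contact_force: [0.1, 0.2, -3.7]
gripper_width: 0.0273
gripper_force: 30.0
[0.44015784 0.33824249 0.26579468]
[[356.84226444 209.26222091]
 [283.67632203 208.86426702]
 [359.0458974  152.83781112]
 [282.35257331 152.39719541]
 [320.24687882  81.67937554]
 [322.78259921  31.23843735]]
```

View pics/w5.png

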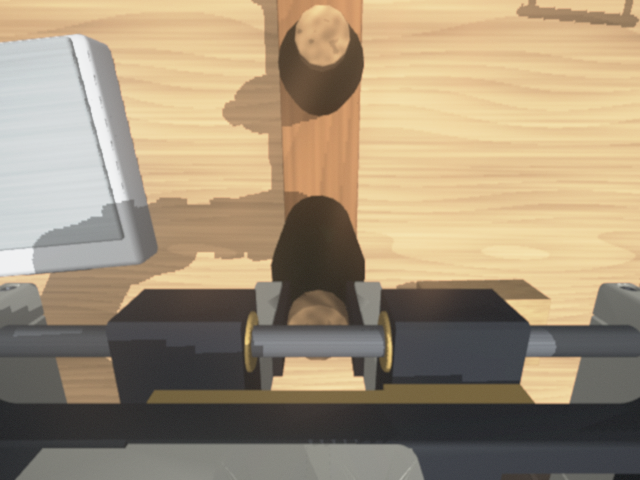

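```bash
python3 -m creep '[[20,0,-0.13,-0.3,0,0,0],[20,0,0,-0.5,0,0,0],[20,0,0,-0.5,0,0,0],[20,0,0,-0.5,0,0,0],[20,0,0,-0.3,0,0,0],[20,0,0,-0.2,0,0,0],[20,0,0,-0.05,0,0,0],[20,0,0,0,0,0,0]]'|sed -n 2,4p
for i in 1 2 3 4; do python3 -m creep '[[20,0,0,-0.05,0,0,0],[20,0,0,0,0,0,0],[20,0,0,0,0,0,0]]'|sed -n '2p;4p'; done
```

```text
tcp_pos: [0.4402, 0.3355, 0.2068]
eef_rot: [180.0, -0.0, 0.4]
contact_force: [0.5, 0.3, -4.6]
tcp_pos: [0.4403, 0.3358, 0.206]
contact_force: [-0.6, -0.8, -3.6]
tcp_pos: [0.4401, 0.3356, 0.2043]
contact_force: [0.3, 0.1, -4.9]
tcp_pos: [0.4403, 0.3358, 0.2033]
contact_force: [0.1, 0.7, -2.1]
tcp_pos: [0.4409, 0.336, 0.2033]
contact_force: [-1.2, -1.2, 6.1]
```

```bash
python3 -m creep '[[20,0,0,0.04,0,0,0],[32,0,0,0,0,0,0],[36,0,0,0,0,0,0],[45,0,0,0,0,0,0],[55,0,0,0,0,0,0],[60,0,0,0,0,0,0],[60,0,0,0,0,0,0],[60,0,0,0,0,0,0]]'|sed -n '2p;4,5p'
python3 -m creep '[[60,0,0,0.5,0,0,0],[60,0,0,1,0,0,0],[60,0,0,1,0,0,0],[60,0,0,1,0,0,0],[60,0,-0.5,0.5,0,0,0],[60,0,-0.8,0,0,0,-5],[60,0.3,-1,0,0,0,-6.6],[60,0.5,-1,0,0,0,-6.6]]'|sed -n '2,3p'
python3 -m creep '[[60,0.6,-1,0,0,0,-6.6],[60,0.6,-1,0,0,0,-6.6],[60,0.6,-1,0,0,0,-6.6],[60,0.7,-1,0,0,0,-6.6],[60,0.7,-1,0,0,0,-6.6],[60,0.7,-1,0,0,0,-6.6],[60,0.7,-1,0,0,0,-6.6],[60,0.7,-0.9,0,0,0,-6.6]]'|sed -n '2,3p'
python3 -m creep '[[60,0.7,-0.7,0,0,0,-6.6],[60,0.7,-0.5,0,0,0,-6.6],[60,0.7,-0.3,-0.5,0,0,-6.6],[60,0.5,-0.1,-0.8,0,0,-4],[60,0.2,0,-0.8,0,0,0],[60,0,0,0,0,0,0],[60,0,0,0,0,0,0],[60,0,0,0,0,0,0]]'|sed -n '2,3p'
python3 - <<'E'
from h import *
w=capture("wrist"); cv2.imwrite("pics/w6.png",w["frame"][:,:,::-1]); s=r.get_state(); print(s["tcp_pos"],s["eef_rot"],s["joints"].round(0))
print("pred ends",proj(w,[[.652,.1,.0627],[.644,-.024,.0627]]))
for n in("drawer_handle",): print([(round(d["conf"],2),np.round(d["bbox"],1).tolist()) for d in search_frame(w,n)])
E
```

```text
tcp_pos: [0.4401, 0.3356, 0.2028]
contact_force: [-0.0, -0.4, 0.1]
gripper_width: 0.0591
tcp_pos: [0.4596, 0.2526, 0.3034]
eef_rot: [-179.9, -0.0, -18.0]
tcp_pos: [0.5933, 0.054, 0.3029]
eef_rot: [-180.0, -0.0, -71.0]
tcp_pos: [0.6628, 0.0156, 0.2516]
eef_rot: [-179.9, -0.0, -94.4]
[0.66296753 0.01581302 0.25215293] [-1.79873575e+02  1.56534051e-02 -9.43721594e+01] [ 18.  19.   1.   0. -72. -23.]
pred ends [[334.75406959 288.82765548]
 [334.98499923 173.44936974]]
[(0.75, [269.3, 87.9, 340.0, 358.7])]
```

View pics/w6.png

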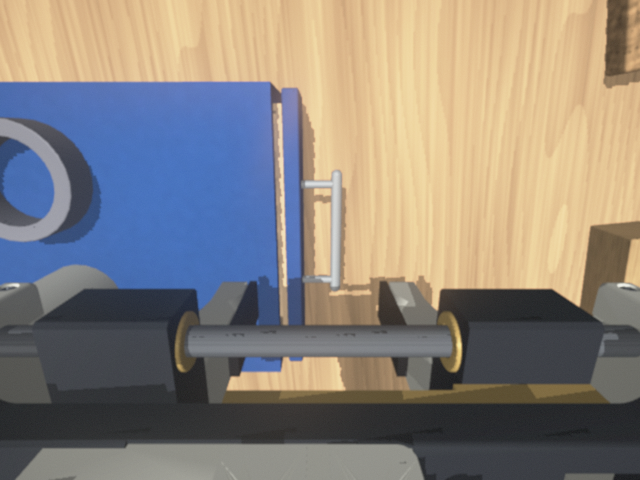

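```bash
python3 -m creep '[[20,-0.22,0.3,-0.5,0,0,0.3],[20,-0.22,0.3,-1,0,0,0.2],[20,-0.22,0.3,-1,0,0,0],[20,0,0,-1,0,0,0],[20,0,0,-1,0,0,0],[20,0,0,-0.8,0,0,0],[20,0,0,0,0,0,0],[20,0,0,0,0,0,0]]'
python3 -m creep '[[20,0,0,0,0,0,0],[20,0,0,-0.2,0,0,0],[20,0,0,0,0,0,0]]'
```

```text
time_s: 22.33
tcp_pos: [0.6461, 0.0383, 0.1186]
eef_rot: [180.0, -0.0, -93.9]
contact_force: [0.3, 0.3, 0.9]
gripper_width: 0.0208
gripper_force: 0.0
time_s: 22.58
tcp_pos: [0.6466, 0.0383, 0.1138]
eef_rot: [-179.9, 0.1, -93.9]
contact_force: [-0.4, -0.4, -1.7]
gripper_width: 0.02
gripper_force: 0.0
```

```bash
python3 - <<'E'
from h import *
w=capture("wrist"); cv2.imwrite("pics/w7.png",w["frame"][:,:,::-1]); s=r.get_state(); print(s["tcp_pos"],s["eef_rot"])
E
```

```text
[0.6464073  0.0382063  0.11366602] [-1.79931704e+02  3.27379742e-02 -9.39254213e+01]
```

View pics/w7.png

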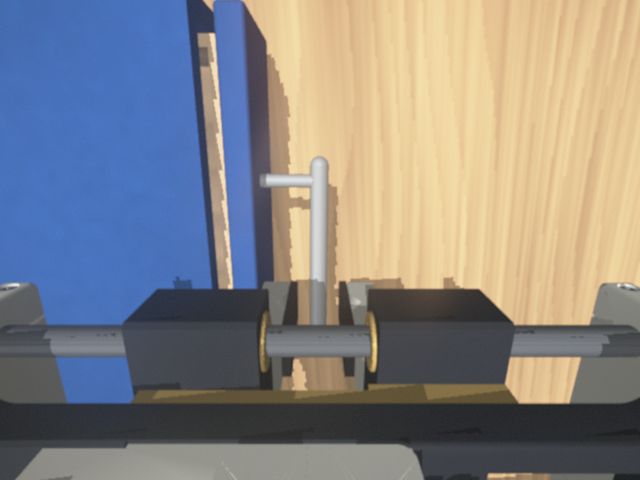

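```bash
python3 -m creep '[[20,0,0,-0.4,0,0,0],[20,0,0,-0.5,0,0,0],[20,0,0,-0.5,0,0,0],[20,0,0,-0.5,0,0,0],[20,0,0,-0.4,0,0,0],[20,0,0,-0.3,0,0,0],[20,0,0,0,0,0,0],[20,0,0,0,0,0,0]]' 50
python3 -m creep '[[5,0,0,0,0,0,0],[5,0,0,0,0,0,0],[5,0,0,0,0,0,0],[5,0,0,0,0,0,0],[5,0,0,0,0,0,0],[5,0,0,0,0,0,0]]' 50
```

```text
time_s: 23.3
tcp_pos: [0.646, 0.038, 0.0475]
eef_rot: [180.0, -0.0, -93.9]
contact_force: [0.4, 0.2, 0.8]
gripper_width: 0.0203
gripper_force: 0.0
time_s: 23.8
tcp_pos: [0.6466, 0.0383, 0.0486]
eef_rot: [-179.9, 0.0, -93.9]
contact_force: [-1.1, 0.8, 5.0]
gripper_width: 0.0096
gripper_force: 50.0
```

```bash
for i in 1 2; do python3 -m creep '[[5,-0.2,0.014,0,0,0,0],[5,-0.4,0.027,0,0,0,0],[5,-0.6,0.04,0,0,0,0],[5,-0.6,0.04,0,0,0,0],[5,-0.6,0.04,0,0,0,0],[5,-0.6,0.04,0,0,0,0],[5,-0.5,0.034,0,0,0,0],[5,-0.3,0.02,0,0,0,0]]'; done; python3 -m creep '[[5,0,0,0,0,0,0],[5,0,0,0,0,0,0],[5,0,0,0,0,0,0]]'
```

```text
time_s: 24.47
tcp_pos: [0.5504, 0.0455, 0.0486]
eef_rot: [-179.9, 0.1, -93.9]
contact_force: [1.4, 4.6, 4.2]
gripper_width: 0.0096
gripper_force: 50.0
time_s: 25.13
tcp_pos: [0.4567, 0.0526, 0.0485]
eef_rot: [-179.8, 0.2, -93.9]
contact_force: [1.5, 8.4, 1.8]
gripper_width: 0.0093
gripper_force: 50.0
time_s: 25.38
tcp_pos: [0.4572, 0.0525, 0.0485]
eef_rot: [-179.8, 0.2, -93.9]
contact_force: [0.5, 9.3, 6.7]
gripper_width: 0.0096
gripper_force: 50.0
```

```bash
python3 -m creep '[[5,-0.1,0.03,0,0,0,0],[5,-0.15,0.03,0,0,0,0],[5,-0.15,0.02,0,0,0,0],[5,0,0,0,0,0,0],[5,0,0,0,0,0,0]]';  python3 -m creep '[[5,-0.1,0.01,0,0,0,0],[5,0,0,0,0,0,0],[5,0,0,0,0,0,0]]'
```

```text
time_s: 25.8
tcp_pos: [0.4465, 0.0534, 0.0485]
eef_rot: [-179.9, 0.1, -93.9]
contact_force: [0.1, 4.1, 9.4]
gripper_width: 0.0096
gripper_force: 50.0
time_s: 26.05
tcp_pos: [0.4441, 0.0535, 0.0485]
eef_rot: [-179.9, 0.0, -93.9]
contact_force: [-0.9, 3.0, 9.9]
gripper_width: 0.0097
gripper_force: 50.0
```

```bash
python3 -m creep '[[20,0,0,0,0,0,0],[20,0,0,0,0,0,0],[20,0,0,0.3,0,0,0],[20,0,0,0.8,0,0,0],[20,0,0,1,0,0,0],[20,0,0,1,0,0,0],[40,0,0,1,0,0,0],[60,0,-0.5,1,0,0,5]]' 30
python3 -m creep '[[60,0,-1,1,0,0,6.6],[60,0,-1,1,0,0,6.6],[60,0,-1,1,0,0,6.6],[60,0,-1,1,0,0,6.6],[60,0,-1,1,0,0,6.6],[60,0,-1,0,0,0,6.6],[60,0,-1,0,0,0,6.6],[60,0,-1,0,0,0,6.6]]'|sed -n 2,3p
python3 -m creep '[[60,0,-1,0,0,0,6.6],[60,0,-1,0,0,0,6.6],[60,0,-1,0,0,0,6.6],[60,0,-1,0,0,0,6.6],[60,0,-1,0,0,0,6.6],[60,0,-1,0,0,0,3],[60,0,-0.8,0,0,0,0],[60,0,-0.4,0,0,0,0]]'|sed -n 2,3p
python3 -m creep '[[60,-0.3,0,0,0,0,0],[60,-0.3,0,0,0,0,0],[60,0,0,0,0,0,0],[60,0,0,0,0,0,0]]'|sed -n 2,3p
cat >> h.py <<'E'
def tools(c,names=("pliers","knife","corkscrew"),z=.013,ctr=None):
    for n in names:
        for d in outline_of(c,n):
            v,u=np.nonzero(d["region"])
            if len(u)<30: continue
            w=plane(c,np.c_[u,v],z)[:,:2]
            rc=cv2.minAreaRect((w*1000).astype(np.float32)); a=rc[2] if rc[1][0]>rc[1][1] else rc[2]-90
            col=c["frame"][d["region"]].mean(0)
            print(n,round(d["conf"],2),"px",int(u.mean()),int(v.mean()),"cen",(w.mean(0)*1000).round(1),"rect",np.round(rc[0],1),np.round(sorted(rc[1]),0),"ang",round(a,1),"rgb",col.astype(int))
E
python3 - <<'E'
from h import *
w=capture("wrist"); cv2.imwrite("pics/w8.png",w["frame"][:,:,::-1]); s=r.get_state(); print(s["tcp_pos"],s["eef_rot"],s["joints"].round())
tools(w)
t=capture("top");print("top");tools(t)
E
```

```text
time_s: 26.72
tcp_pos: [0.443, 0.0408, 0.1767]
eef_rot: [180.0, -0.0, -89.0]
contact_force: [1.7, 0.6, 1.0]
gripper_width: 0.0285
gripper_force: 0.0
tcp_pos: [0.4425, -0.1607, 0.3008]
eef_rot: [-180.0, 0.0, -35.8]
tcp_pos: [0.4424, -0.3412, 0.2997]
eef_rot: [-180.0, 0.1, -0.2]
tcp_pos: [0.428, -0.3387, 0.3009]
eef_rot: [180.0, -0.0, -0.1]
[ 0.42843975 -0.33870273  0.30089079] [ 1.79986062e+02 -5.20974013e-02 -9.04224262e-02] [-18.   6.  -9.  -0. -75. 108.]
pliers 0.84 px 260 154 cen [ 480.6 -268.3] rect [ 480.6 -262.6] [ 46. 145.] ang -3.9 rgb [127 135 128]
pliers 0.79 px 373 326 cen [ 237.9 -419.5] rect [ 226.8 -419.2] [ 38. 148.] ang 13.0 rgb [188  75  66]
knife 0.69 px 386 169 cen [ 462.9 -425.4] rect [ 462.5 -425.1] [ 30. 139.] ang 2.9 rgb [140 143 144]
corkscrew 0.45 px 48 90 cen [554.5 -19.9] rect [537.3  -7.7] [156. 224.] ang -0.4 rgb [181 163 137]
top
pliers 0.66 px 486 338 cen [ 223.6 -424.3] rect [ 227.2 -428.6] [ 46. 143.] ang 5.4 rgb [158  43  37]
corkscrew 0.43 px 177 242 cen [444.3 369.7] rect [445.  371.6] [ 68. 107.] ang 85.2 rgb [40 38 24]
```

View pics/w8.png

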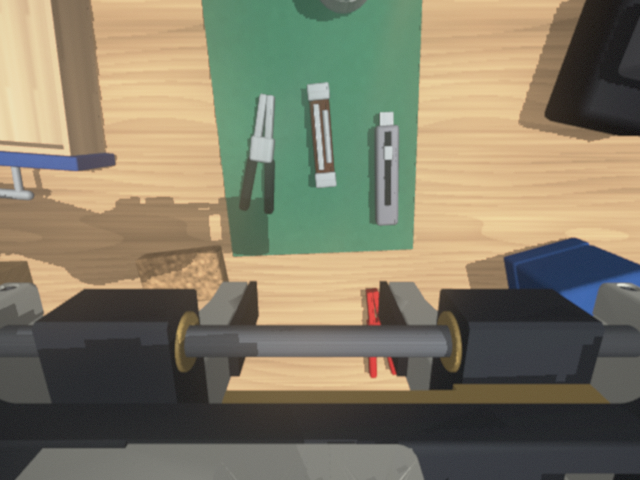

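```bash
python3 -m creep '[[60,0.2,-0.5,-1,0,0,1],[60,0.3,-0.8,-1,0,0,1],[60,0.3,-0.8,-1,0,0,1],[60,0.26,-0.8,-1,0,0,0],[60,0,-0.58,-1,0,0,0],[60,0,0,-0.5,0,0,0],[60,0,0,0,0,0,0],[60,0,0,0,0,0,0]]'|sed -n 2,3p
python3 - <<'E'
from h import *
w=capture("wrist"); cv2.imwrite("pics/w9.png",w["frame"][:,:,::-1]); s=r.get_state(); print(s["tcp_pos"],s["eef_rot"])
for z in(.013,.023): tools(w,("knife",),z)
print("pred",proj(w,[[.455,-.4255,.023],[.517,-.4225,.023],[.393,-.4285,.023]]))
E
```

```text
tcp_pos: [0.4548, -0.4264, 0.1622]
eef_rot: [-180.0, 0.1, 2.9]
[ 0.45542808 -0.42658072  0.16351503] [ 1.79967292e+02 -5.17545929e-03  2.89233138e+00]
knife 0.69 px 316 213 cen [ 462.6 -424.9] rect [ 461.2 -424.9] [ 30. 141.] ang 2.4 rgb [137 140 141]
knife 0.69 px 316 213 cen [ 465.  -424.8] rect [ 463.6 -424.8] [ 29. 136.] ang 2.4 rgb [137 140 141]
pred [[316.29846014 226.53922284]
 [316.29386374 154.35143062]
 [316.30254201 290.64619027]]
```

View pics/w9.png

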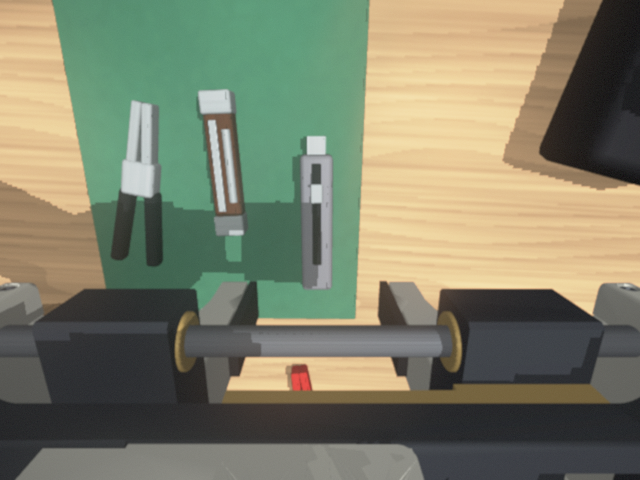

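```bash
python3 -m creep '[[60,0,0.03,-0.6,0,0,0],[60,0,0,-1,0,0,0],[60,0,0,-1,0,0,0],[60,0,0,-1,0,0,0],[60,0,0,-1,0,0,0],[60,0,0,-0.8,0,0,0],[60,0,0,-0.5,0,0,0],[60,0,0,-0.3,0,0,0]]' 25
python3 -m creep '[[60,0,0,0,0,0,0],[15,0,0,0,0,0,0],[15,0,0,0,0,0,0],[15,0,0,0,0,0,0],[15,0,0,0,0,0,0],[15,0,0,0,0,0,0],[15,0,0,0,0,0,0],[15,0,0,0,0,0,0]]' 25
python3 -m creep '[[15,0,0,0.2,0,0,0],[15,0,0,0.5,0,0,0],[15,0,0,1,0,0,0],[15,0,0,1,0,0,0],[15,0,0,1,0,0,0],[15,0,0,1,0,0,0],[15,0,0,1,0,0,0],[15,0,0,1,0,0,0]]' 25
```

```text
time_s: 30.27
tcp_pos: [0.4554, -0.4253, 0.0075]
eef_rot: [180.0, -0.0, 2.9]
contact_force: [0.7, 1.1, 1.3]
gripper_width: 0.0598
gripper_force: 0.0
time_s: 30.93
tcp_pos: [0.4554, -0.4258, 0.0084]
eef_rot: [180.0, -0.0, 2.9]
contact_force: [-0.7, 1.8, 5.4]
gripper_width: 0.0277
gripper_force: 25.0
time_s: 31.6
tcp_pos: [0.4546, -0.4254, 0.1765]
eef_rot: [-180.0, 0.0, 2.9]
contact_force: [1.0, 0.1, -1.7]
gripper_width: 0.0278
gripper_force: 25.0
```

```bash
python3 -m creep '[[15,0.25,0.3,0.5,0,0,0],[15,0.25,0.6,0.5,0,0,-0.4],[15,0.25,0.9,0,0,0,-0.4],[15,0.25,0.9,0,0,0,-0.4],[15,0.25,0.9,0,0,0,-0.4],[15,0.25,0.9,0,0,0,-0.4],[15,0.25,0.9,0,0,0,-0.4],[15,0.25,0.9,0,0,0,-0.4]]'|sed -n 2p
python3 -m creep '[[15,0.25,0.9,0,0,0,-0.4],[15,0.25,0.9,0,0,0,-0.4],[15,0.25,0.9,0,0,0,-0.4],[15,0.25,0.9,0,0,0,-0.4],[15,0.25,0.9,0,0,0,-0.4],[15,0.25,0.9,0,0,0,-0.4],[15,0.25,0.9,0,0,0,-0.4],[15,0.25,0.9,0,0,0,-0.4]]'|sed -n 2p
python3 -m creep '[[15,0.25,0.9,0,0,0,-0.4],[15,0.25,0.8,0,0,0,-0.4],[15,0.25,0.5,0,0,0,-0.4],[15,0.25,0.3,0,0,0,0],[15,0,0,0,0,0,0],[15,0,0,0,0,0,0],[15,0,0,0,0,0,0]]'
python3 - <<'E'
from h import *
w=capture("wrist"); cv2.imwrite("pics/w10.png",w["frame"][:,:,::-1]); s=r.get_state(); print(s["tcp_pos"],s["eef_rot"])
b=np.array([.444,.0535]);u=np.array([.9977,-.068]);v=np.array([.068,.9977])
for n,a,y,z in[("frontL inner top",.056,.119,.08),("frontR inner top",.056,-.119,.08),("rear roof L",.2525,.119,.1),("rear roof R",.2525,-.119,.1),("outer top L",.035,.14,.1),("floor",.15,.1,.015),("floorfrontR",.056,-.119,.013)]:
    print(n,proj(w,[*(b+a*u+y*v),z]).round())
E
```

```text
tcp_pos: [0.5049, -0.267, 0.2003]
tcp_pos: [0.5549, -0.087, 0.2003]
time_s: 33.52
tcp_pos: [0.5797, -0.0263, 0.2001]
eef_rot: [180.0, 0.0, -4.3]
contact_force: [0.2, 0.1, -1.1]
gripper_width: 0.0279
gripper_force: 25.0
[ 0.57968486 -0.02640226  0.2002052 ] [ 1.79991354e+02  2.78150287e-02 -4.36164061e+00]
frontL inner top [[109. 325.]]
frontR inner top [[372. 323.]]
rear roof L [[39. 86.]]
rear roof R [[387.  83.]]
outer top L [[ 76. 359.]]
floor [[147. 208.]]
floorfrontR [[363. 291.]]
```

View pics/w10.png

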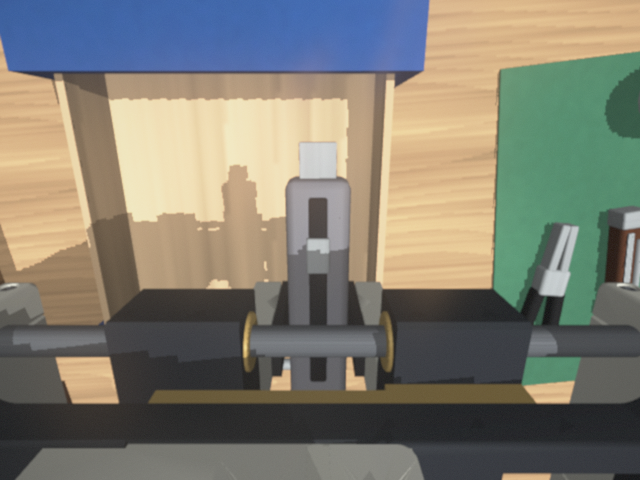

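```bash
python3 -m creep '[[15,0,0.3,-0.5,0,0,0.4],[15,0,0,-1,0,0,0],[15,0,0,-1,0,0,0],[15,0,0,-1,0,0,0],[15,0,0,-1,0,0,0],[15,0,0,-1,0,0,0],[15,0,0,-0.7,0,0,0],[15,0,0,-0.3,0,0,0]]'
for i in 1 2 3; do python3 -m creep '[[15,0,0,-0.08,0,0,0],[15,0,0,0,0,0,0],[15,0,0,0,0,0,0]]'|sed -n '2p;4p'; done
```

```text
time_s: 34.23
tcp_pos: [0.5782, -0.0194, 0.0352]
eef_rot: [179.9, 0.2, -4.0]
contact_force: [-0.3, -0.1, -1.1]
gripper_width: 0.0278
gripper_force: 25.0
tcp_pos: [0.5809, -0.0183, 0.037]
contact_force: [-0.6, -0.6, -0.1]
tcp_pos: [0.5805, -0.018, 0.0346]
contact_force: [0.9, 0.3, -1.3]
tcp_pos: [0.5801, -0.0181, 0.0318]
contact_force: [-1.0, -0.2, -1.0]
```

```bash
for i in 1 2 3 4; do python3 -m creep '[[15,0,0,-0.06,0,0,0],[15,0,0,0,0,0,0],[15,0,0,0,0,0,0]]'|sed -n '2p;4p'; done
```

```text
tcp_pos: [0.58, -0.0182, 0.0302]
contact_force: [0.3, 0.4, -2.5]
tcp_pos: [0.58, -0.0182, 0.0287]
contact_force: [1.0, 0.6, -1.4]
tcp_pos: [0.5803, -0.0181, 0.0274]
contact_force: [0.5, -0.3, -1.4]
tcp_pos: [0.5818, -0.0182, 0.0273]
contact_force: [0.5, -1.0, 8.5]
```

```bash
python3 -m creep '[[15,0,0,0.06,0,0,0],[34,0,0,0,0,0,0],[38,0,0,0,0,0,0],[40,0,0,0,0,0,0],[40,0,0,0,0,0,0],[40,0,0,0.5,0,0,0],[40,0,0,1,0,0,0],[40,0,0,1,0,0,0]]'|sed -n 2,5p
python3 -m creep '[[40,0,0,1,0,0,0],[40,0,0,1,0,0,0],[40,0,0,1,0,0,0],[60,-0.1,-0.5,0.5,0,0,0.5],[60,-0.2,-1,0,0,0,0.7],[60,-0.2,-1,0,0,0,0.7],[60,-0.2,-1,0,0,0,0.7],[60,-0.2,-1,0,0,0,0.7]]'|sed -n 2,3p
python3 -m creep '[[60,-0.25,-1,0,0,0,0.7],[60,-0.25,-1,0,0,0,0.7],[60,-0.25,-1,0,0,0,0.7],[60,-0.25,-1,0,0,0,0.7],[60,-0.25,-1,0,0,0,0.7],[60,-0.25,-1,0,0,0,0.7],[60,-0.25,-1,0,0,0,0.7],[60,-0.25,-1,0,0,0,0]]'|sed -n 2,3p
python3 -m creep '[[60,-0.2,-0.4,0,0,0,0.3],[60,0,0,0,0,0,0],[60,0,0,0,0,0,0],[60,0,0,0,0,0,0]]'|sed -n 2,3p
python3 - <<'E'
from h import *
w=capture("wrist"); cv2.imwrite("pics/w11.png",w["frame"][:,:,::-1]); s=r.get_state(); print(s["tcp_pos"],s["eef_rot"])
for z in(.013,.023): tools(w,("corkscrew","knife","pliers"),z)
t=capture("top"); print("top");tools(t)
E
```

```text
tcp_pos: [0.5791, -0.0184, 0.0894]
eef_rot: [179.9, 0.2, -3.9]
contact_force: [1.8, 0.6, -0.2]
gripper_width: 0.04
tcp_pos: [0.5571, -0.1315, 0.1773]
eef_rot: [-180.0, -0.0, -0.6]
tcp_pos: [0.507, -0.3317, 0.1771]
eef_rot: [-180.0, 0.0, 4.3]
tcp_pos: [0.5027, -0.3401, 0.1772]
eef_rot: [-180.0, 0.0, 4.6]
[ 0.50284662 -0.33987718  0.17732034] [-1.79993270e+02 -3.98334287e-03  4.61008746e+00]
knife 0.71 px 371 28 cen [ 666.3 -371.3] rect [ 662.  -374.3] [50. 79.] ang -85.4 rgb [203 208 205]
pliers 0.56 px 242 227 cen [ 488.8 -268.6] rect [ 480.2 -271.7] [ 41. 143.] ang -13.2 rgb [118 126 123]
knife 0.71 px 371 28 cen [ 663.7 -370.1] rect [ 659.6 -373.1] [49. 77.] ang -85.4 rgb [203 208 205]
pliers 0.56 px 242 227 cen [ 491.7 -270.7] rect [ 483.4 -273.6] [ 40. 138.] ang -13.2 rgb [118 126 123]
top
pliers 0.74 px 486 338 cen [ 224.7 -424.1] rect [ 225.7 -429.1] [ 44. 140.] ang 4.0 rgb [163  40  35]
knife 0.86 px 329 191 cen [586.3 -17. ] rect [589.1 -17.2] [ 29. 142.] ang -3.6 rgb [119 118 120]
knife 0.45 px 303 186 cen [597.9  49.5] rect [584.6  47.3] [289. 290.] ang 85.9 rgb [162 147 122]
corkscrew 0.5 px 184 141 cen [708.8 362.7] rect [709.4 364.1] [66. 92.] ang 46.6 rgb [164 163 160]
```

```bash
cat >> h.py <<'E'
def blobs(c,z,box,minA=25,maxA=90):
    f=c["frame"].astype(int); m=~((f[:,:,1]>f[:,:,0]+12)&(f[:,:,1]>f[:,:,2]+5))
    vv,uu=np.mgrid[0:480,0:640]; w=plane(c,np.c_[uu.ravel(),vv.ravel()],z).reshape(480,640,3)
    x0,x1,y0,y1=box; m&=(w[...,0]>x0)&(w[...,0]<x1)&(w[...,1]>y0)&(w[...,1]<y1)&(vv<285)
    m=cv2.morphologyEx(m.astype(np.uint8),cv2.MORPH_OPEN,np.ones((3,3)))
    n,l,st,_=cv2.connectedComponentsWithStats(m)
    for i in range(1,n):
        if st[i,4]<300: continue
        q=w[l==i][:,:2]; rc=cv2.minAreaRect((q*1000).astype(np.float32)); a=rc[2] if rc[1][0]>rc[1][1] else rc[2]-90
        print("blob px",st[i].tolist(),"cen",(q.mean(0)*1000).round(1),"rect",np.round(rc[0],1),np.round(sorted(rc[1]),0),"ang",round(a,1),"rgb",c["frame"][l==i].mean(0).astype(int))
E
python3 - <<'E'
from h import *
w=capture("wrist")
for z in(.013,.023): blobs(w,z,(.38,.6,-.45,-.22))
print("pred",proj(w,[[.503,-.34,.023],[.563,-.335,.023],[.443,-.345,.023]]).round())
E
```

```text
blob px [307, 156, 28, 127, 3238] cen [ 504.3 -343.8] rect [ 500.8 -343.9] [ 25. 124.] ang 4.8 rgb [160 158 152]
blob px [212, 163, 51, 122, 3067] cen [ 488.6 -269.3] rect [ 489.5 -263.6] [ 43. 124.] ang -1.9 rgb [122 129 126]
blob px [307, 156, 28, 127, 3238] cen [ 506.8 -343.5] rect [ 503.3 -343.6] [ 24. 120.] ang 4.8 rgb [160 158 152]
blob px [212, 163, 51, 122, 3067] cen [ 491.5 -271.3] rect [ 492.4 -265.8] [ 42. 120.] ang -1.9 rgb [122 129 126]
pred [[317. 222.]
 [316. 156.]
 [317. 282.]]
```

View pics/w11.png

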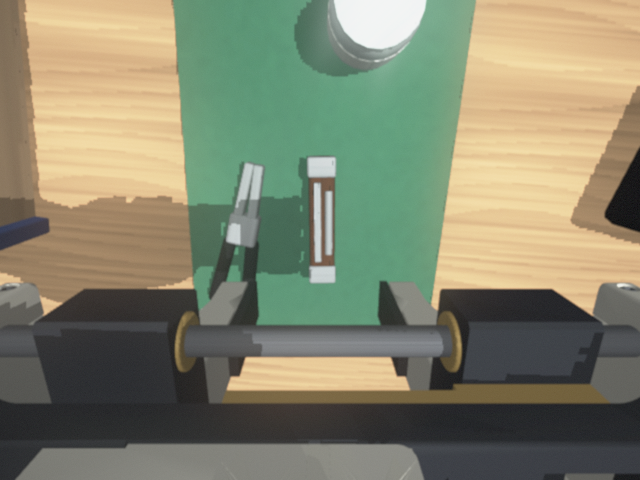

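```bash
python3 -m creep '[[50,0,-0.15,-0.6,0,0,0.2],[50,0,0,-1,0,0,0],[50,0,0,-1,0,0,0],[50,0,0,-1,0,0,0],[50,0,0,-1,0,0,0],[50,0,0,-1,0,0,0],[50,0,0,-0.8,0,0,0],[50,0,0,-0.37,0,0,0]]' 25|sed -n 2,4p
python3 -m creep '[[50,0,0,0,0,0,0],[12,0,0,0,0,0,0],[12,0,0,0,0,0,0],[12,0,0,0,0,0,0],[12,0,0,0,0,0,0],[12,0,0,0,0,0,0],[12,0,0,0,0,0,0],[12,0,0,0,0,0,0]]' 25
python3 -m creep '[[12,0,0,0.2,0,0,0],[12,0,0,0.5,0,0,0],[12,0,0,1,0,0,0],[12,0,0,1,0,0,0],[12,0,0,1,0,0,0],[12,0,0,1,0,0,0],[12,0,0,1,0,0,0],[12,0,0,1,0,0,0]]' 25
```

```text
tcp_pos: [0.501, -0.3438, 0.0052]
eef_rot: [-179.9, 0.2, 4.7]
contact_force: [0.4, 0.0, 0.3]
time_s: 40.25
tcp_pos: [0.5032, -0.3446, 0.0092]
eef_rot: [180.0, -0.1, 4.8]
contact_force: [-1.3, 0.9, 7.2]
gripper_width: 0.0236
gripper_force: 25.0
time_s: 40.92
tcp_pos: [0.5021, -0.3442, 0.177]
eef_rot: [-180.0, 0.0, 4.8]
contact_force: [-0.3, -0.3, -1.8]
gripper_width: 0.0237
gripper_force: 25.0
```

```bash
python3 -m creep '[[12,0.1,0.3,0.3,0,0,-0.4],[12,0.15,0.6,0.3,0,0,-0.4],[12,0.18,0.9,0,0,0,-0.4],[12,0.18,0.9,0,0,0,-0.4],[12,0.18,0.9,0,0,0,-0.4],[12,0.18,0.9,0,0,0,-0.4],[12,0.18,0.9,0,0,0,-0.4],[12,0.18,0.9,0,0,0,-0.4]]'|sed -n 2p
python3 -m creep '[[12,0.18,0.9,0,0,0,-0.4],[12,0.18,0.9,0,0,0,-0.4],[12,0.18,0.9,0,0,0,-0.4],[12,0.18,0.9,0,0,0,-0.4],[12,0.18,0.9,0,0,0,-0.4],[12,0.18,0.9,0,0,0,-0.4],[12,0.18,0.9,0,0,0,-0.4],[12,0.18,0.9,0,0,0,-0.4]]'|sed -n 2p
python3 -m creep '[[12,0.18,0.9,0,0,0,-0.4],[12,0.18,0.9,0,0,0,-0.4],[12,0.18,0.9,0,0,0,-0.4],[12,0.18,0.8,0,0,0,-0.4],[12,0.18,0.5,0,0,0,-0.4],[12,0.15,0.3,0,0,0,-0.2],[12,0,0,0,0,0,0],[12,0,0,0,0,0,0]]'
python3 -m creep '[[12,0,0,0,0,0,0],[12,0,0,0,0,0,0]]'|sed -n 2,3p
```

```text
tcp_pos: [0.5354, -0.1855, 0.1902]
tcp_pos: [0.5713, -0.0056, 0.1902]
time_s: 42.92
tcp_pos: [0.5979, 0.1003, 0.1902]
eef_rot: [180.0, 0.1, -3.8]
contact_force: [-0.4, -0.2, -1.2]
gripper_width: 0.0237
gripper_force: 25.0
tcp_pos: [0.5978, 0.0996, 0.1905]
eef_rot: [180.0, 0.0, -3.9]
```

```bash
python3 -m creep '[[12,0,0.34,-0.5,0,0,0],[12,0,0,-1,0,0,0],[12,0,0,-1,0,0,0],[12,0,0,-1,0,0,0],[12,0,0,-1,0,0,0],[12,0,0,-1,0,0,0],[12,0,0,-0.5,0,0,0],[12,0,0,-0.2,0,0,0]]'|sed -n '2p;4p'
python3 -m creep '[[12,0,0,-0.08,0,0,0],[12,0,0,0,0,0,0],[12,0,0,0,0,0,0]]'|sed -n '2p;4p'
for i in 1 2 3 4; do python3 -m creep '[[12,0,0,-0.06,0,0,0],[12,0,0,0,0,0,0],[12,0,0,0,0,0,0]]'|sed -n '2p;4p'; done
```

```text
tcp_pos: [0.5966, 0.1076, 0.0332]
contact_force: [-0.1, -0.5, -1.2]
tcp_pos: [0.5989, 0.1092, 0.0347]
contact_force: [0.5, -0.0, -1.7]
tcp_pos: [0.5984, 0.1092, 0.0327]
contact_force: [0.2, -0.2, -0.7]
tcp_pos: [0.5981, 0.1091, 0.0306]
contact_force: [0.1, -0.1, -1.4]
tcp_pos: [0.598, 0.109, 0.0289]
contact_force: [0.4, 0.7, -1.4]
tcp_pos: [0.5989, 0.1092, 0.0282]
contact_force: [1.1, -2.4, 3.6]
```

```bash
python3 -m creep '[[12,0,0,0.06,0,0,0],[30,0,0,0,0,0,0],[36,0,0,0,0,0,0],[38,0,0,0,0,0,0],[38,0,0,0,0,0,0],[38,0,0,0.5,0,0,0],[38,0,0,1,0,0,0],[38,0,0,1,0,0,0]]'|sed -n 2,5p
python3 -m creep '[[38,0,0,1,0,0,0],[38,0,0,1,0,0,0],[38,0,0,1,0,0,0],[60,-0.2,-0.5,0.8,0,0,-0.5],[60,-0.3,-1,0,0,0,-0.5],[60,-0.3,-1,0,0,0,-0.5],[60,-0.3,-1,0,0,0,-0.5],[60,-0.3,-1,0,0,0,-0.5]]'|sed -n 2,3p
python3 -m creep '[[60,-0.3,-1,0,0,0,-0.5],[60,-0.3,-1,0,0,0,-0.5],[60,-0.3,-1,0,0,0,-0.5],[60,-0.3,-1,0,0,0,-0.5],[60,-0.3,-1,0,0,0,0],[60,-0.3,-1,0,0,0,0],[60,-0.4,-1,0,0,0,0],[60,-0.4,-1,0,0,0,0]]'|sed -n 2,3p
python3 -m creep '[[60,-0.4,-1,0,0,0,0],[60,-0.4,-1,0,0,0,0],[60,-0.4,-0.5,0,0,0,0],[60,-0.3,-0.2,0,0,0,0],[60,0,0,0,0,0,0],[60,0,0,0,0,0,0],[60,0,0,0,0,0,0]]'|sed -n 2,3p
python3 - <<'E'
from h import *
w=capture("wrist"); cv2.imwrite("pics/w12.png",w["frame"][40:340,120:520,::-1].repeat(2,0).repeat(2,1)); s=r.get_state(); print(s["tcp_pos"],s["eef_rot"])
tools(w,("pliers",)); blobs(w,.013,(.38,.6,-.35,-.22))
E
```

```text
tcp_pos: [0.5972, 0.1087, 0.0912]
eef_rot: [179.9, 0.1, -3.8]
contact_force: [0.8, 0.1, -0.3]
gripper_width: 0.0382
tcp_pos: [0.5625, -0.0043, 0.1867]
eef_rot: [-180.0, -0.0, -6.3]
tcp_pos: [0.4975, -0.2045, 0.1866]
eef_rot: [-180.0, -0.0, -8.3]
tcp_pos: [0.461, -0.2704, 0.1867]
eef_rot: [-180.0, -0.0, -8.3]
[ 0.46110664 -0.27029672  0.18664557] [-1.79998315e+02 -1.83303099e-02 -8.28040757e+00]
pliers 0.87 px 312 195 cen [ 481.9 -268.9] rect [ 481.2 -268.3] [ 44. 144.] ang -8.3 rgb [132 142 138]
blob px [292, 121, 42, 148, 3153] cen [ 483.  -268.4] rect [ 480.7 -265.9] [ 42. 142.] ang -6.4 rgb [141 149 145]
```

View pics/w12.png

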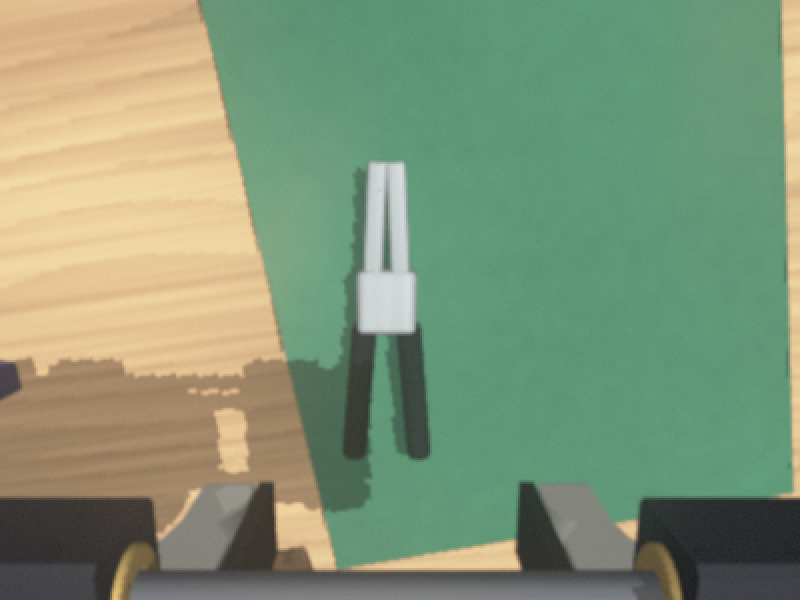

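```bash
python3 - <<'E'
from h import *
w=capture("wrist"); print(plane(w,[(313.5,191),(307.5,269),(313.5,121),(313.5,176),(313.5,207)],.021).round(4)); print(r.get_state()["tcp_pos"])
print("from w8-ish check; tcp at z.003:",proj(w,[.461,-.2703,.02]))
E
```

```text
[[ 0.4893 -0.2706  0.021 ]
 [ 0.4129 -0.2532  0.021 ]
 [ 0.5505 -0.2798  0.021 ]
 [ 0.503  -0.2727  0.021 ]
 [ 0.4743 -0.2684  0.021 ]]
[ 0.46114504 -0.27026521  0.18659729]
from w8-ish check; tcp at z.003: [[317.51164743 219.95952323]]
```

```bash
python3 -m creep '[[50,0.5,0,-0.6,0,0,0],[50,0.6,0,-1,0,0,0],[50,0,0,-1,0,0,0],[50,0,0,-1,0,0,0],[50,0,0,-1,0,0,0],[50,0,0,-1,0,0,0],[50,0,0,-0.9,0,0,0],[50,0,0,-0.5,0,0,0]]' 35|sed -n 2,4p
python3 -m creep '[[50,0,0,-0.13,0,0,0],[50,0,0,0,0,0,0],[12,0,0,0,0,0,0],[12,0,0,0,0,0,0],[12,0,0,0,0,0,0],[12,0,0,0,0,0,0],[12,0,0,0,0,0,0],[12,0,0,0,0,0,0]]' 35
python3 -m creep '[[12,0,0,0.2,0,0,0],[12,0,0,0.5,0,0,0],[12,0,0,1,0,0,0],[12,0,0,1,0,0,0],[12,0,0,1,0,0,0],[12,0,0,1,0,0,0],[12,0,0,1,0,0,0],[12,0,0,1,0,0,0]]' 35
```

```text
tcp_pos: [0.4871, -0.27, 0.0089]
eef_rot: [-180.0, 0.2, -8.3]
contact_force: [-0.8, 0.7, -0.9]
time_s: 49.07
tcp_pos: [0.4888, -0.2709, 0.0093]
eef_rot: [180.0, -0.1, -8.3]
contact_force: [-0.9, 2.6, 6.9]
gripper_width: 0.0279
gripper_force: 35.0
time_s: 49.73
tcp_pos: [0.4873, -0.2707, 0.177]
eef_rot: [-180.0, 0.0, -8.3]
contact_force: [0.6, 0.2, -3.0]
gripper_width: 0.0277
gripper_force: 35.0
```

```bash
python3 -m creep '[[12,0.28,0.3,0.3,0,0,0.3],[12,0.28,0.6,0.3,0,0,0.3],[12,0.28,0.9,0,0,0,0.3],[12,0.28,0.9,0,0,0,0.3],[12,0.28,0.9,0,0,0,0.3],[12,0.28,0.9,0,0,0,0.3],[12,0.28,0.9,0,0,0,0.3],[12,0.28,0.9,0,0,0,0.3]]'|sed -n 2p
python3 -m creep '[[12,0.28,0.9,0,0,0,0.3],[12,0.28,0.9,0,0,0,0.3],[12,0.28,0.9,0,0,0,0.3],[12,0.28,0.9,0,0,0,0.3],[12,0.28,0.9,0,0,0,0.3],[12,0.28,0.8,0,0,0,0.3],[12,0.28,0.6,0,0,0,0.2],[12,0.28,0.43,0,0,0,0]]'|sed -n 2p
python3 -m creep '[[12,0.1,0,0,0,0,0],[12,0,0,0,0,0,0],[12,0,0,0,0,0,0],[12,0,0,0,0,0,0]]'
```

```text
tcp_pos: [0.5437, -0.1119, 0.1899]
tcp_pos: [0.6001, 0.0465, 0.1901]
time_s: 51.4
tcp_pos: [0.6022, 0.044, 0.1906]
eef_rot: [180.0, 0.0, -4.0]
contact_force: [0.4, -0.4, -2.6]
gripper_width: 0.0275
gripper_force: 35.0
```

```bash
python3 -m creep '[[12,0,0,-0.5,0,0,0],[12,0,0,-1,0,0,0],[12,0,0,-1,0,0,0],[12,0,0,-1,0,0,0],[12,0,0,-1,0,0,0],[12,0,0,-1,0,0,0],[12,0,0,-0.5,0,0,0],[12,0,0,-0.3,0,0,0]]'|sed -n '2p;4p'
python3 -m creep '[[12,0,0,-0.04,0,0,0],[12,0,0,0,0,0,0],[12,0,0,0,0,0,0]]'|sed -n '2p;4p'
for i in 1 2 3; do python3 -m creep '[[12,0,0,-0.06,0,0,0],[12,0,0,0,0,0,0],[12,0,0,0,0,0,0]]'|sed -n '2p;4p'; done
```

```text
tcp_pos: [0.6012, 0.0436, 0.0313]
contact_force: [0.1, -0.1, -1.4]
tcp_pos: [0.6035, 0.0449, 0.0336]
contact_force: [0.4, 0.2, -3.2]
tcp_pos: [0.603, 0.045, 0.0315]
contact_force: [0.2, 0.7, -1.9]
tcp_pos: [0.6025, 0.0449, 0.0293]
contact_force: [-0.9, -0.0, -2.0]
tcp_pos: [0.6033, 0.0449, 0.0283]
contact_force: [1.3, -1.6, 1.5]
```

```bash
python3 -m creep '[[12,0,0,0.03,0,0,0],[30,0,0,0,0,0,0],[35,0,0,0,0,0,0],[37,0,0,0,0,0,0],[37,0,0,0,0,0,0],[37,0,0,0.5,0,0,0],[37,0,0,1,0,0,0],[37,0,0,1,0,0,0]]'|sed -n 2,5p
python3 -m creep '[[37,0,0,1,0,0,0],[37,0,0,1,0,0,0],[37,0,0,1,0,0,0],[37,0,0,1,0,0,0],[37,0,0,0.5,0,0,0],[37,-0.3,0,0,0,0,-6.5],[37,-0.4,0,0,0,0,-6.5],[37,-0.4,0,0,0,0,-6.5]]'|sed -n 2,3p
python3 -m creep '[[37,-0.5,0,0,0,0,-6.5],[37,-0.5,0,0,0,0,-6.5],[37,-0.5,0,0,0,0,-6.5],[37,-0.5,0,0,0,0,-6.5],[37,-0.5,0,0,0,0,-6.5],[37,-0.5,0,0,0,0,-6.5],[37,-0.5,0,0,0,0,-6.5],[37,-0.5,0.1,0,0,0,-6.5]]'|sed -n 2,3p
python3 -m creep '[[20,-0.5,0.1,0,0,0,-6.5],[20,-0.5,0.1,0,0,0,-6.5],[20,-0.3,0,0,0,0,-5.5],[20,0,0,0,0,0,0],[20,0,0,0,0,0,0],[20,0,0,0,0,0,0]]'|sed -n 2,3p
python3 - <<'E'
from h import *
w=capture("wrist"); cv2.imwrite("pics/w13.png",w["frame"][:,:,::-1]); t=capture("top"); s=r.get_state(); print(s["tcp_pos"],s["eef_rot"],s["joints"].round())
tools(t,z=.035)
for c in(w,t): print([(round(d["conf"],2),np.round(d["bbox"],1).tolist()) for d in search_frame(c,"drawer_handle")])
print(proj(w,[[.448,.1135,.0627],[.440,-.0065,.0627]]).round(1))
f=w["frame"]; 
for v in (200,220,240,260): print(v,[int(x) for x in f[v,290:350:3].mean(1)])
E
```

```text
tcp_pos: [0.6017, 0.0445, 0.0908]
eef_rot: [179.9, 0.1, -3.9]
contact_force: [0.3, 0.2, 1.4]
gripper_width: 0.0366
tcp_pos: [0.5748, 0.0449, 0.2038]
eef_rot: [-180.0, -0.0, -23.8]
tcp_pos: [0.4744, 0.0471, 0.2036]
eef_rot: [-180.0, 0.0, -75.8]
tcp_pos: [0.4431, 0.0524, 0.2038]
eef_rot: [-180.0, 0.0, -93.7]
[0.44309304 0.05237173 0.20353504] [-1.79998912e+02 -4.32324002e-03 -9.38183714e+01] [ 32.  -1. -29.   0. -62. -36.]
pliers 0.77 px 486 338 cen [ 226.6 -416.5] rect [ 229.8 -420.4] [ 43. 140.] ang 5.0 rgb [151  38  32]
pliers 0.74 px 305 175 cen [623.7  44.5] rect [626.9  46.2] [25. 77.] ang 1.6 rgb [147 150 149]
knife 0.86 px 329 190 cen [586.5 -17. ] rect [588.9 -17.3] [ 32. 142.] ang -3.9 rgb [116 114 115]
corkscrew 0.59 px 280 171 cen [632.9 107.8] rect [632.9 107.6] [26. 46.] ang 1.5 rgb [121 113 107]
[(0.85, [0.2, 47.1, 320.6, 323.3])]
[(0.66, [253.1, 132.4, 362.4, 247.9]), (0.32, [403.9, 147.5, 502.5, 289.5])]
[[318.  289.1]
 [318.2 158. ]]
200 [117, 170, 170, 180, 183, 180, 160, 191, 191, 166, 122, 118, 115, 168, 181, 184, 184, 179, 182, 180]
220 [115, 154, 179, 174, 182, 175, 165, 193, 189, 162, 118, 120, 114, 162, 176, 184, 183, 183, 176, 177]
240 [115, 117, 172, 177, 176, 177, 161, 193, 189, 161, 113, 121, 122, 157, 168, 179, 179, 185, 182, 173]
260 [115, 152, 160, 175, 180, 174, 161, 194, 186, 158, 116, 117, 128, 176, 162, 174, 175, 181, 181, 178]
```

```bash
python3 -m creep '[[20,0.18,0.04,-0.5,0,0,0],[20,0,0,-1,0,0,0],[20,0,0,-1,0,0,0],[20,0,0,-0.8,0,0,0],[20,0,0,0,0,0,0],[20,0,0,0,0,0,0],[20,0,0,0,0,0,0]]' 50|sed -n 2,4p
python3 - <<'E'
from h import *
w=capture("wrist"); s=r.get_state(); print(s["tcp_pos"])
f=w["frame"]
p=proj(w,[s["tcp_pos"][0],s["tcp_pos"][1]-.02,.0627]); print("tcp-line px",p)
for v in (200,240,270): print(v,[int(x) for x in f[v,286:350:3].mean(1)])
E
```

```text
tcp_pos: [0.4479, 0.0536, 0.1221]
eef_rot: [-179.9, 0.0, -93.9]
contact_force: [-0.1, -0.3, 0.1]
[0.44812254 0.05376075 0.12242423]
tcp-line px [[317.00918361 228.98635132]]
200 [121, 126, 129, 120, 125, 133, 128, 126, 122, 163, 198, 202, 190, 166, 128, 120, 122, 131, 186, 193, 189, 189]
240 [122, 116, 159, 184, 181, 183, 188, 180, 184, 165, 200, 199, 185, 162, 121, 122, 117, 155, 177, 186, 187, 189]
270 [120, 117, 113, 169, 180, 179, 180, 182, 173, 166, 201, 197, 181, 152, 119, 123, 134, 170, 168, 179, 186, 182]
```

```bash
python3 -m creep '[[20,0,0,-0.4,0,0,0],[20,0,0,-0.6,0,0,0],[20,0,0,-0.6,0,0,0],[20,0,0,-0.6,0,0,0],[20,0,0,-0.5,0,0,0],[20,0,0,-0.27,0,0,0],[20,0,0,0,0,0,0],[20,0,0,0,0,0,0]]' 50|sed -n 2,4p
python3 -m creep '[[5,0,0,0,0,0,0],[5,0,0,0,0,0,0],[5,0,0,0,0,0,0],[5,0,0,0,0,0,0],[5,0,0,0,0,0,0],[5,0,0,0,0,0,0]]' 50
for i in 1 2; do python3 -m creep '[[5,0.2,-0.015,0,0,0,0],[5,0.4,-0.03,0,0,0,0],[5,0.6,-0.045,0,0,0,0],[5,0.6,-0.045,0,0,0,0],[5,0.6,-0.045,0,0,0,0],[5,0.6,-0.045,0,0,0,0],[5,0.5,-0.04,0,0,0,0],[5,0.3,-0.022,0,0,0,0]]'|sed -n 2,6p; done
```

```text
tcp_pos: [0.4477, 0.0536, 0.0476]
eef_rot: [-180.0, 0.0, -93.9]
contact_force: [-0.2, -0.4, 0.4]
time_s: 57.72
tcp_pos: [0.4478, 0.0537, 0.0477]
eef_rot: [-179.9, 0.0, -93.9]
contact_force: [-1.2, -0.5, 7.1]
gripper_width: 0.0094
gripper_force: 50.0
tcp_pos: [0.5442, 0.0463, 0.0477]
eef_rot: [-179.9, 0.0, -93.9]
contact_force: [-1.1, 1.6, 7.9]
gripper_width: 0.0096
gripper_force: 50.0
tcp_pos: [0.6391, 0.0392, 0.0477]
eef_rot: [-179.9, 0.0, -93.9]
contact_force: [-0.4, 1.5, 7.6]
gripper_width: 0.0098
gripper_force: 50.0
```

```bash
python3 -m creep '[[5,0.2,-0.014,0,0,0,0],[5,0.15,-0.01,0,0,0,0],[5,0.1,-0.007,0,0,0,0],[5,0,0,0,0,0,0],[5,0,0,0,0,0,0]]'|sed -n '2p;4p'
for i in 1 2 3 4 5; do python3 -m creep '[[5,0.1,-0.007,0,0,0,0],[5,0,0,0,0,0,0],[5,0,0,0,0,0,0]]'|sed -n '2p;4p'; done
```

```text
tcp_pos: [0.6494, 0.0384, 0.0477]
contact_force: [1.0, -0.3, 5.8]
tcp_pos: [0.6516, 0.0382, 0.0477]
contact_force: [0.6, 0.3, 5.8]
tcp_pos: [0.6539, 0.038, 0.0477]
contact_force: [-0.4, -0.7, 5.6]
tcp_pos: [0.6539, 0.038, 0.0477]
contact_force: [-9.0, 3.3, 13.1]
tcp_pos: [0.654, 0.038, 0.0476]
contact_force: [-18.2, 6.3, 20.4]
tcp_pos: [0.6539, 0.0379, 0.0476]
contact_force: [-27.2, 9.8, 27.7]
```

```bash
python3 -m creep '[[5,-0.22,0.02,0,0,0,0],[5,0,0,0,0,0,0],[12,0,0,0,0,0,0],[16,0,0,0,0,0,0],[19,0,0,0,0,0,0],[19,0,0,0,0,0,0]]'
python3 -m creep '[[19,0,0,0.3,0,0,0],[19,0,0,0.6,0,0,0],[19,0,0,1,0,0,0],[19,0,0,1,0,0,0],[19,0,0,1,0,0,0],[19,0,0,1,0,0,0],[19,0,0,1,0,0,0],[19,0,0,0.5,0,0,0]]'|sed -n 2,4p
python3 -m creep '[[19,-0.3,-0.5,0,0,0,0],[19,-0.3,-1,0,0,0,0],[19,-0.3,-1,0,0,0,0],[19,-0.3,-1,0,0,0,0],[19,-0.3,-1,0,0,0,0],[19,-0.3,-1,0,0,0,0],[19,-0.3,-0.5,0,0,0,0],[19,0,0,0,0,0,0]]'|sed -n 2p
python3 - <<'E'
from h import *
s=capture("scene");t=capture("top")
for c in(s,t):
    for n in("bottle0","drawer_handle","jar","tin","pliers"): print(n,[(round(d["conf"],2),np.round(d["bbox"]).tolist()) for d in search_frame(c,n)])
b=[.6539,.038]; u=np.array([.9977,-.068]);v=np.array([.068,.9977])
print("bar pred",[proj(c,[[*(b+k*v),.0627] for k in(-.06,.06)]).round().tolist() for c in(s,t)])
print("bottles pred",[bb(c,BOT+np.array(p)).round().tolist() for c in(s,t) for p in((.568,.336,.05),(.44,.3355,.05))])
cv2.imwrite("pics/end.png",np.hstack([s["frame"],t["frame"]])[:,:,::-1])
E
```

```text
time_s: 61.22
tcp_pos: [0.6551, 0.0378, 0.0465]
eef_rot: [180.0, -0.0, -93.9]
contact_force: [0.7, -0.6, -1.2]
gripper_width: 0.0183
gripper_force: 0.0
tcp_pos: [0.6566, 0.0378, 0.211]
eef_rot: [-179.7, 0.1, -93.9]
contact_force: [0.5, 0.3, 0.7]
tcp_pos: [0.601, -0.1147, 0.2067]
bottle0 [(0.88, [435.0, 233.0, 471.0, 291.0]), (0.57, [435.0, 187.0, 465.0, 246.0]), (0.45, [424.0, 212.0, 470.0, 350.0])]
drawer_handle [(0.98, [262.0, 290.0, 376.0, 318.0])]
jar [(0.66, [436.0, 300.0, 474.0, 337.0])]
tin [(0.81, [138.0, 276.0, 172.0, 311.0])]
pliers [(0.35, [119.0, 200.0, 238.0, 319.0])]
bottle0 [(0.82, [159.0, 172.0, 199.0, 204.0]), (0.62, [155.0, 227.0, 195.0, 257.0]), (0.62, [169.0, 125.0, 202.0, 160.0])]
drawer_handle [(0.77, [306.0, 151.0, 363.0, 166.0])]
jar [(0.67, [169.0, 125.0, 204.0, 155.0]), (0.59, [309.0, 149.0, 358.0, 165.0])]
tin [(0.67, [452.0, 147.0, 485.0, 178.0])]
pliers [(0.79, [477.0, 308.0, 502.0, 368.0]), (0.65, [259.0, 20.0, 380.0, 164.0])]
bar pred [[[297.0, 294.0], [347.0, 302.0]], [[332.0, 163.0], [284.0, 159.0]]]
bottles pred [[434.0, 231.0, 472.0, 293.0], [432.0, 189.0, 466.0, 250.0], [159.0, 172.0, 201.0, 205.0], [156.0, 228.0, 198.0, 256.0]]
```

```bash
python3 -m creep '[[0,0,0.5,0,0,0,0],[0,0,1,0,0,0,0],[0,0,1,0,0,0,0],[0,0,1,0,0,0,0],[0,0,1,0,0,0,0],[0,0,1,0,0,0,0],[0,0,0.6,0,0,0,0],[0,0,0,0,0,0,0]]'|sed -n 2p
python3 -m creep '[[0,0,0,-1,0,0,0],[0,0,0,-1,0,0,0],[0,0,0,-1,0,0,0],[0,0,0,-1,0,0,0],[0,0,0,-1,0,0,0],[0,0,0,-0.9,0,0,0],[0,0,0,0,0,0,0],[0,0,0,0,0,0,0]]'|sed -n '2p;4,5p'
```

```text
tcp_pos: [0.6029, 0.0434, 0.2068]
tcp_pos: [0.6022, 0.0397, 0.0586]
contact_force: [0.2, 1.0, 0.8]
gripper_width: 0.0006
```

```bash
python3 -m creep '[[0,0.3,-0.02,0,0,0,0],[0,0.3,-0.02,0,0,0,0],[0,0.2,0,0,0,0,0],[0,0,0,0,0,0,0]]'|sed -n '2p;4p'
for i in 1 2 3 4 5 6; do python3 -m creep '[[0,0.1,0,0,0,0,0],[0,0,0,0,0,0,0],[0,0,0,0,0,0,0]]'|sed -n '2p;4p'; done
```

```text
tcp_pos: [0.625, 0.0396, 0.0606]
contact_force: [-0.5, -0.3, -0.3]
tcp_pos: [0.6254, 0.0393, 0.0595]
contact_force: [-0.7, -0.3, 0.5]
tcp_pos: [0.6279, 0.0394, 0.0593]
contact_force: [0.3, 0.1, -0.9]
tcp_pos: [0.6304, 0.0393, 0.0593]
contact_force: [-0.2, 0.0, -0.2]
tcp_pos: [0.6329, 0.0393, 0.0593]
contact_force: [0.4, 0.2, 0.0]
tcp_pos: [0.6331, 0.0392, 0.0591]
contact_force: [-8.1, 2.7, 6.2]
tcp_pos: [0.6333, 0.0392, 0.0591]
contact_force: [-16.4, 5.4, 12.8]
```

The drawer does not move any further under a firm 16 N push, so it is fully shut. I'll retreat and hand in.

```bash
python3 -m creep '[[0,-0.5,0,0,0,0,0],[0,-1,0,0,0,0,0],[0,-0.5,0,1,0,0,0],[0,0,0,1,0,0,0],[0,0,0,1,0,0,0],[0,0,0,1,0,0,0],[0,0,0,1,0,0,0],[0,0,0,1,0,0,0]]'
python3 -m creep '[[0,0,0,0,0,0,0],[0,0,0,0,0,0,0],[0,0,0,0,0,0,0]]'|sed -n '2p;4p'
python3 -c "
from plant import *
print(close_job())"
```

```text
time_s: 66.98
tcp_pos: [0.5878, 0.0393, 0.2109]
eef_rot: [-180.0, 0.0, -93.9]
contact_force: [1.0, -0.2, -0.8]
gripper_width: 0.0005
gripper_force: 0.0
tcp_pos: [0.5875, 0.0394, 0.209]
contact_force: [0.4, -0.1, -0.2]
the job is handed in; nothing more can be done
None
```

Job handed in at about 67 s: both bottles stand upright on the plank beside the jar, the knife, corkscrew and black-handled pliers are in the drawer, and the drawer is fully shut (no verdict came back at hand-in).

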